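Aim the code reader and book in a batch of cases

TASK

Book in the finished cases: swivel and tilt the code reader so that its camera looks straight at the ring printed in the middle of the kraft pad, and lay every case from the grey mat flat on the kraft pad with its blue label facing up, side by side, turning over those that lie label down. Once the reader is aimed and all the cases lie ready, press the green button to record them; leave the cases and reader like that, do not press the other two buttons, and leave everything else on the bench where it is.

Things in the scene. Friction and masses are not known exactly. Their poses are not given: they have to be found in the camera images.
- scan_pad: brown kraft pad, 220 (x) x 300 (y) x 3 mm, fixed flat on the bench in front of the robot; origin at the centre of its underside
- pad_ring (a point): centre of the black ring (70 mm across) with a cross printed in the middle of the kraft pad, on its top face
- infeed_mat: dark grey mat, 250 (x) x 270 (y) x 3 mm, fixed on the bench to the left of the pad, where the finished cases arrive; origin at the centre of its underside
- case1: slim clear plastic box, 100 (its x) x 52 (its y) x 24 mm (its z), about 110 g; one 100 x 52 face carries a blue label with a white bar-code patch, the other is plain grey. Origin at its centre, +z out of the labelled face. Starts flat on the grey mat, label down or up; may be absent. Stands by itself on its 52 x 24 mm end
- case2: slim clear plastic box, 100 (its x) x 52 (its y) x 24 mm (its z), about 110 g; one 100 x 52 face carries a blue label with a white bar-code patch, the other is plain grey. Origin at its centre, +z out of the labelled face. Starts flat on the grey mat, label down or up; may be absent. Stands by itself on its 52 x 24 mm end
- case3: slim clear plastic box, 100 (its x) x 52 (its y) x 24 mm (its z), about 110 g; one 100 x 52 face carries a blue label with a white bar-code patch, the other is plain grey. Origin at its centre, +z out of the labelled face. Starts flat on the grey mat, label down or up; may be absent. Stands by itself on its 52 x 24 mm end
- case4: slim clear plastic box, 100 (its x) x 52 (its y) x 24 mm (its z), about 110 g; one 100 x 52 face carries a blue label with a white bar-code patch, the other is plain grey. Origin at its centre, +z out of the labelled face. Starts flat on the grey mat, label down or up; may be absent. Stands by itself on its 52 x 24 mm end
- reader_base: fixed foot and post of the code reader, right of the pad: foot 120 mm across, post 24 mm thick; origin at the centre of the foot's underside, z up. Its x axis is the horizontal direction in which the camera looks when reader_swivel is 0. The swivel axis is its z axis; the tilt axis is level and crosses the swivel axis 160 mm above the origin
- reader_swivel (a joint): swivel angle of the reader in rad, -1.5 to 1.5, positive counter-clockwise from above; stiff (about 0.25 N m), stays where it is left
- reader_tilt (a joint): tilt angle of the camera head in rad, -0.4 to 1.2; 0 looks level, positive dips the lens; stiff (about 0.3 N m), stays where it is left
- reader_lens (a point): lens centre on the front of the camera head; x is the line of sight (out of the lens), y the head's left, z its top. The head is a grey block 90 (x) x 50 (y) x 50 mm (z), white ring light 48 mm across on its front; its centre lies 61 mm behind this point along x and 40 mm from the tilt axis along its z. Its flat sides and top are free to grip
- button_box: white box, 70 (x) x 150 (y) x 50 mm, fixed at the back of the bench behind the pad, with three round push buttons on its top in a row along y: blue at +46 mm, green in the middle, red at -46 mm; origin at the centre of its underside
- green_button (a joint): travel of the green button, 0 to 0.006 m, springs back; fully down takes 5 N. Counts as pressed beyond 0.004
- green_button_top (a point): centre of the top of the green button (28 mm across), pressed straight down
- red_button (a joint): travel of the red button, 0 to 0.006 m
- blue_button (a joint): travel of the blue button, 0 to 0.006 m
- tape_roll: roll of packing tape lying flat, 100 mm across, 48 mm high; origin at the centre of its underside
- marker: yellow highlighter, 115 (x) x 22 x 14 mm; origin at the centre of its underside
- cutter: red box cutter, 150 (x) x 30 x 18 mm; origin at the centre of its underside
- mints: small orange box of mints, 62 (x) x 42 x 18 mm; origin at the centre of its underside
- calculator: black pocket calculator, 140 (x) x 78 x 12 mm; origin at the centre of its underside
Mind the look-alikes: they are no part of the job. What is meant by the reader_base is not purple, and is the larger of those in its own colour.

How it is judged:
By the outcome, as a careful person would: the job done as asked, in the order asked, and still so for the second after the job is handed in, with the robot touching nothing.
Of case1, case2, case3 only 2 to 3 are there at a start; the rules pass over those that are not, and their reading is None.
At some moment in a run one of case1, case2, case3, case4 may be knocked a few centimetres aside while the robot is not near it.
Once in a run the grip may slacken for a moment while it holds something.
It also fails if it takes over 210 s, if anything falls off the work surface, if the arm or the gripper's body presses on something with over 40 N, if the wrist force passes 120 N, or if a joint passes its speed limit or range.

ROBOT

A 6-joint arm with a two-finger parallel gripper is mounted at the origin on the work surface. World frame = base frame: x ahead of the robot, y to its left, z up, the work surface at z = 0. Lengths are in mm, angles in rad, forces in N, time in s.
With the tool pointing down it reaches from about 350 to 775 mm from the base axis. Payload 7.3 kg.
Tool frame: the origin (TCP) lies on the mounting face of the last link; the fingertips stand 178 mm ahead of it and the grasp point (between the pads) lies 159 mm ahead of it (bot.grip_point_offset is the distance from the TCP to the grasp point, in mm); x points along the fingers, y is the direction in which the jaws open and shut, and the axes are right-handed (so a half turn about x gives the same grasp; the last joint's range is limited). The gripper opens to 92 mm and grips with 3 to 60 N. Pads are 19 mm wide; open, the fingers measure 130 mm over their backs; the gripper's body (75 mm by 190 mm) begins 47 mm behind the grasp point.
Start: joints at [0.96, 0.342, 1.524, -0, 1.275, -0.146], TCP at [235.308, 469.316, 404.741] pointing down, gripper open.
Joint ranges: [-2.53, 2.53], [-0.77, 2.02], [0.04, 2.7], [-1, 4.14], [0.28, 2.66], [-3.11, 3.11]. Speed limits (rad/s): [2.57, 2.57, 3.14, 3.14, 3.14, 3.14].

INTERFACE

Orientations are given as [roll, pitch, yaw] about the fixed x, y, z axes, in that order (R = Rz(yaw) Ry(pitch) Rx(roll)).
In Python, from plant import bot gives the robot as it stands.
- The arm moves only by the tool arm_command, never from a script. Its argument "moves" is a list of rows, each a list of 5 numbers: the shift along the tool's x, y, z in cm, then the turn about the tool's x in degrees, then the opening, from 0 (shut) to 1 (fully open). A call has 1 to 10 rows; each row is the pose to reach, as a shift and turn from the pose measured when the call began, along the tool's axes at that moment; what a row does not reach only later rows make up. A row lasts 1/10 s, in which the tool goes at most 50 mm and 8.59 degrees, less where a joint would pass 70% of its speed; a pose out of reach is approached as far as the arm can. A call with a gripper value outside its range is refused whole. The fingers move at their own pace and stop on an object; the grip force is fixed at half the most. Time passes only in rows, so rows that repeat a pose let the fingers close. It gives the time, the measured TCP pose, the force and the opening at its end, in the units of the state.
- bot.get_obs(): the state, without advancing time (a new reading comes with each control period).
- bot.capture(name): name is "scene" or "top" or "wrist"; returns a dict with "frame" (480x640x3 uint8, blue, green, red), "K" (3x3 intrinsics, pixels), "origin" and "orientation" of the camera in the world; the wrist camera has in their place "T_tool_cam" (4x4, takes a point from camera to tool coordinates, whose origin is the TCP and whose axes are the tool frame's). Camera axes: x right, y down, z forward; pixel columns grow to the right and rows downward; lengths in mm; the calibration is good to about 2 mm. A picture is of the moment at which its call begins: read the wrist's pose just before it. There is no depth.
- bot.close_job(): hands the job in, once; it reports no verdict.
The state is a dict: "time": time; "joint_positions": joint angles; "dq": joint speeds; "tau": joint torques, N m; "tool_pos": TCP position; "tcp_rot": TCP orientation; "contact_force": force on the tool from outside, world axes, zero at the start; "moment": the same for the moment, N m; "grip_width": finger opening in mm.
Only numpy, scipy, OpenCV 4.12 (cv2) and the standard library are available. Lean on these libraries where they do the work, as an engineer would, in place of code of your own. Each camera call takes 0.05 s, during which the arm holds its last target.

## Working session

There is one attempt and no reset: what is moved stays moved. The work goes in short steps, Python scripts to look and compute and a tool call to move; the robot and the scene stay as the last step left them, time stands still between calls to the robot, and variables do not carry over. Pictures are saved under pics/ and viewed, and the job is handed in when it is done.

Besides the shell and the picture viewer there is one more tool, called after ">>>" as name([rows], argument=value, ...), one row to a line, values as JSON. arm_command: Moves the arm, as the interface text tells. Its arguments: {"type":"object","properties":{"moves":{"type":"array"}},"required":["moves"]}

```bash
ls; mkdir -p pics; python3 - <<'E'
from plant import bot
import cv2
o=bot.get_obs(); print(o)
for n in ["scene","top","wrist"]:
    c=bot.capture(n); cv2.imwrite(f"pics/{n}0.png",c["frame"]); print(n,{k:v for k,v in c.items() if k!="frame"})
E
```

```text
pics
{'time': 0.0, 'joint_positions': array([ 9.60019893e-01,  3.42719473e-01,  1.52502269e+00, -4.94331523e-06,
        1.27537969e+00, -1.45992457e-01]), 'dq': array([5.14878564e-05, 1.41282541e-03, 5.27155204e-04, 1.27342028e-04,
       1.50340962e-03, 5.43755260e-04]), 'tau': array([ 5.19880396e-04, -4.31249607e+01, -2.44216543e+01,  7.18782982e-02,
        5.59766893e-02, -1.18896996e-04]), 'tool_pos': array([235.21946398, 469.20678518, 404.04445493]), 'tcp_rot': array([-1.71369765,  1.56926712, -2.17848018]), 'contact_force': array([ 0.1277821 ,  0.15569436, -0.32384409]), 'moment': array([ 0.02584215, -0.01721441, -0.00154001]), 'grip_width': 92.00818023901076}
scene {'K': array([[447.8086327 ,   0.        , 322.44191716],
       [  0.        , 447.8086327 , 233.56103563],
       [  0.        ,   0.        ,   1.        ]]), 'origin': array([1349.72715245,   64.01613269,  790.04098861]), 'orientation': array([-2.24842743, -0.00638776,  1.81029352])}
top {'K': array([[521.01066192,   0.        , 316.90282091],
       [  0.        , 521.01066192, 241.17144539],
       [  0.        ,   0.        ,   1.        ]]), 'origin': array([ 333.03710466, -128.18889505, 1436.67576259]), 'orientation': array([-2.98922775e+00,  1.24360837e-04, -1.57655348e+00])}
wrist {'K': array([[335.8226599 ,   0.        , 316.72009298],
       [  0.        , 335.8226599 , 239.91051456],
       [  0.        ,   0.        ,   1.        ]]), 'T_tool_cam': array([[ 3.29315940e-04, -2.71861764e-01,  9.62336258e-01,
         1.93141862e+01],
       [ 9.99999800e-01,  6.09130734e-04, -1.70124026e-04,
        -3.34845634e-01],
       [-5.39938373e-04,  9.62336121e-01,  2.71861910e-01,
        -7.22295996e+01],
       [ 0.00000000e+00,  0.00000000e+00,  0.00000000e+00,
         1.00000000e+00]])}
```

View pics/scene0.png

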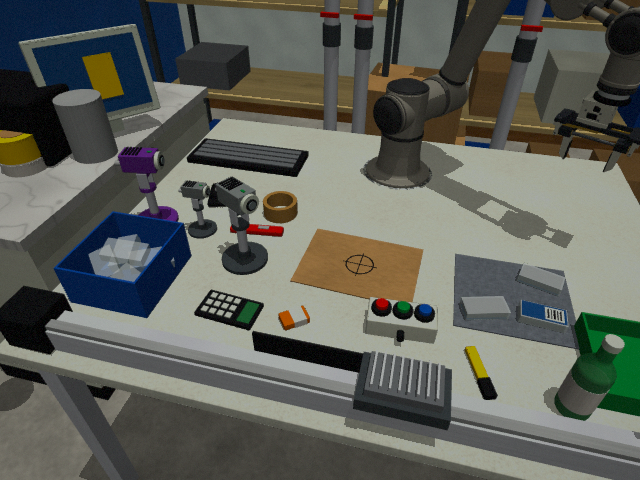

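View pics/top0.png

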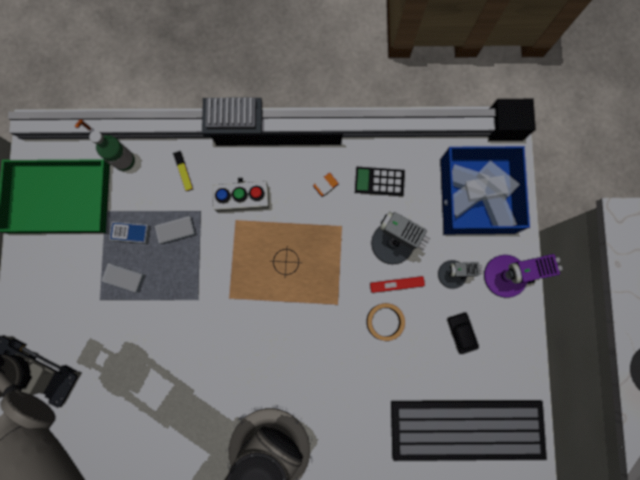

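View pics/wrist0.png

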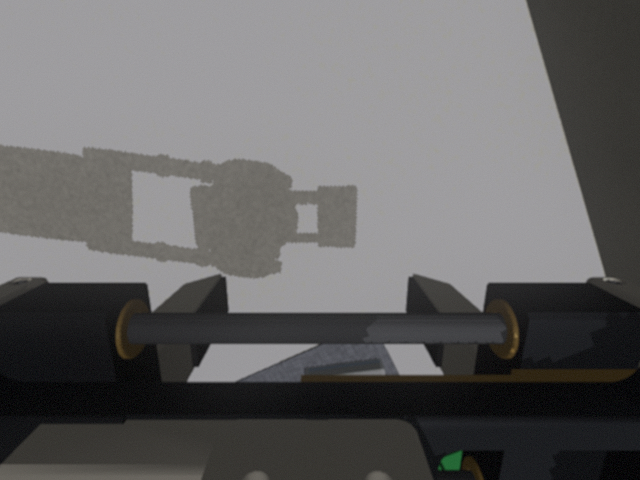

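Top view: the real reader (larger grey) is near (395,240), pad near (286,262) and button box near (240,195). Three cases lie on the mat: label up at (130,233), grey side up at (174,230) and (122,277). I'll zoom in next.

```bash
cat > h.py <<'E'
import numpy as np, cv2
from scipy.spatial.transform import Rotation as Ro
from plant import bot
def rot(rpy): return Ro.from_euler('xyz',rpy).as_matrix()
def cam(name):
    o=bot.get_obs(); c=bot.capture(name)
    if name=="wrist":
        T=c["T_tool_cam"]; R=rot(o["tcp_rot"])
        c["R"]=R@T[:3,:3]; c["o"]=R@T[:3,3]+o["tool_pos"]
    else: c["R"]=rot(c["orientation"]); c["o"]=np.array(c["origin"])
    return c
def ray(c,p):
    d=c["R"]@np.linalg.solve(c["K"],[p[0],p[1],1.]); return c["o"],d/np.linalg.norm(d)
def plane(c,p,z):
    o,d=ray(c,p); return o+d*(z-o[2])/d[2]
def proj(c,P):
    q=c["K"]@(c["R"].T@(np.asarray(P,float)-c["o"])); return q[:2]/q[2]
def tri(c1,p1,c2,p2):
    o1,d1=ray(c1,p1);o2,d2=ray(c2,p2)
    s=np.linalg.lstsq(np.c_[d1,-d2],o2-o1,rcond=None)[0]
    a=o1+d1*s[0];b=o2+d2*s[1]; return (a+b)/2,np.linalg.norm(a-b)
def st():
    o=bot.get_obs();R=rot(o["tcp_rot"])
    g=o["tool_pos"]+R[:,0]*bot.grip_point_offset
    y=R[:,1]; return o,R,g,np.degrees(np.arctan2(y[1],y[0]))
def go(G,yaw=None):
    """print tool shift cm + turn deg to bring grasp point to G with jaw axis at world angle yaw (mod 180)"""
    o,R,g,a=st()
    d=R.T@(np.asarray(G,float)-g)/10
    t=0
    if yaw is not None:
        t=-((yaw-a+90)%180-90)   # tool x is down: +turn about x = cw from above
    print("grip",g.round(1),"jaw",round(a,1),"q6",o["joint_positions"][5].round(2),"-> shift cm",d.round(2),"turn",round(t,1),"t",o["time"],"w",o["grip_width"].round(1))
def crop(c,x0,y0,x1,y1,f,fn):
    cv2.imwrite(fn,cv2.resize(c["frame"][y0:y1,x0:x1],None,fx=f,fy=f,interpolation=cv2.INTER_CUBIC))
E
python3 - <<'E'
from h import *
c=cam("scene");t=cam("top")
crop(c,180,150,320,290,4,"pics/s_rd.png"); crop(t,350,180,490,300,5,"pics/t_rd.png")
crop(t,90,170,290,310,4,"pics/t_mat.png")
E
```

```text
(no output)
```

View pics/s_rd.png

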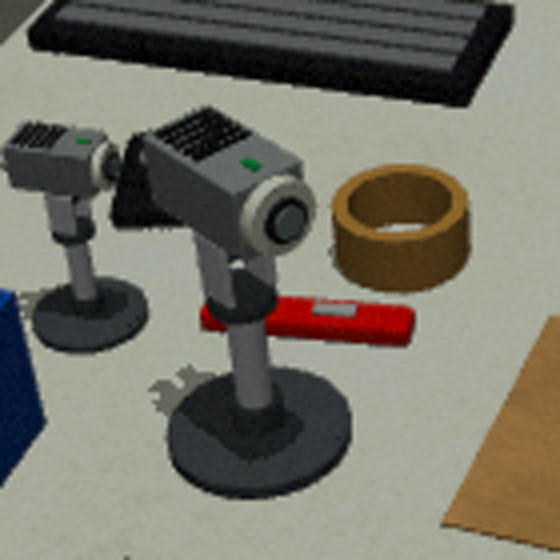

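View pics/t_rd.png

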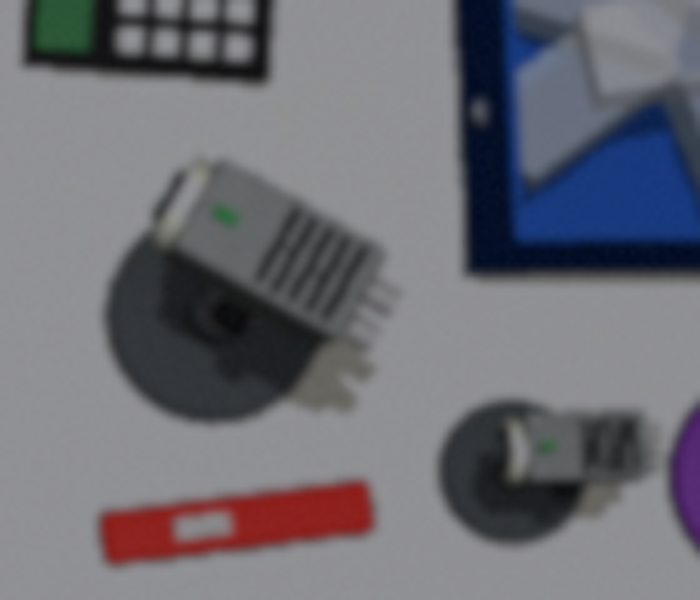

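View pics/t_mat.png

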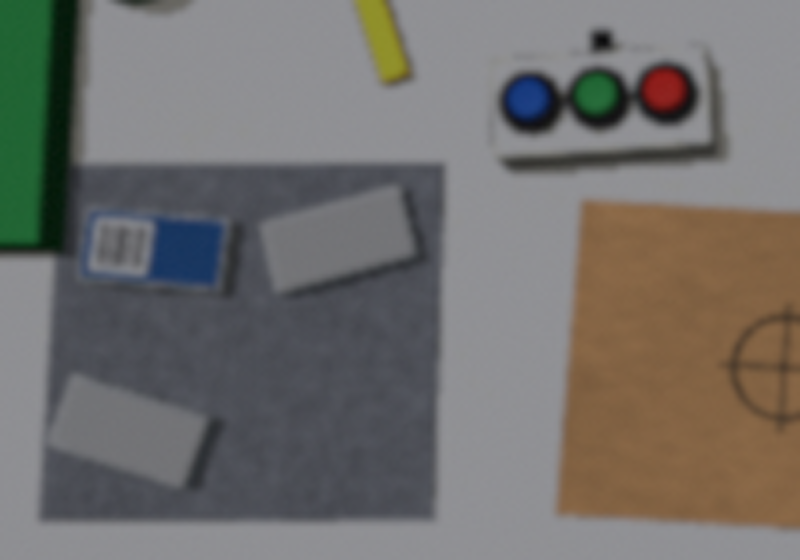

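```bash
cat > meas.py <<'E'
from h import *
def cases(t=None,verbose=True):
    t=t or cam("top"); im=t["frame"]
    hsv=cv2.cvtColor(im,cv2.COLOR_BGR2HSV)
    return t,hsv
E
python3 - <<'E'
from h import *
t=cam("top");s=cam("scene")
# ring centre: cross estimated
def px(crop,off,f): return np.array(crop)/f+np.array(off)-0.5+0.5/f
ring=px((783,366),(90,170),4); print("ring",ring,plane(t,ring,3).round(1))
for n,p in dict(blue=(530,98),green=(598,93),red=(666,89)).items():
    q=px(p,(90,170),4); print(n,plane(t,q,60).round(1))
for n,p in dict(bl=(500,158),br=(712,148)).items(): print(n,plane(t,px(p,(90,170),4),50).round(1))
for n,cs in dict(A=[(260,222),(402,186),(418,258),(280,296)],B=[(68,376),(212,416),(188,488),(48,440)],C=[(90,210),(232,218),(224,288),(80,278)]).items():
    P=np.array([plane(t,px(p,(90,170),4),27) for p in cs]); print(n,P.mean(0).round(1),[np.linalg.norm(P[i]-P[(i+1)%4]).round(0) for i in range(4)],np.degrees(np.arctan2(*(P[1]-P[0])[[1,0]])).round(1))
for n,p in dict(foot=(213,317)).items(): print(n,plane(t,px(p,(350,180),5),8).round(1))
for n,cs in dict(mat=[(60,165),(443,165),(435,520),(40,520)],pad=[(582,200),(557,513)]).items():
    for p in cs: print(n,plane(t,px(p,(90,170),4),3).round(1))
# pad right corners
for p in [(235,221),(342,226),(339,303),(230,298)]: print("pad",plane(t,p,3).round(1))
# foot in scene
print("foot scene",plane(s,px((260,430),(180,150),4),8).round(1), plane(s,(360,264),3).round(1))
# green button tri
g=px((598,93),(90,170),4); print(tri(t,g,s,(403,308)))
E
```

```text
ring [285.375 261.125] [497.8 -41.7   3. ]
blue [674.9 127.   60. ]
green [678.2  80.9  60. ]
red [680.7  34.9  60. ]
bl [635.7 148.3  50. ]
br [641.8   4.3  50. ]
A [583.6 261.3  27. ] [np.float64(100.0), np.float64(52.0), np.float64(97.0), np.float64(54.0)] -75.7
B [454.1 399.7  27. ] [np.float64(103.0), np.float64(51.0), np.float64(102.0), np.float64(45.0)] -105.7
C [578.7 387.1  27. ] [np.float64(98.0), np.float64(49.0), np.float64(99.0), np.float64(48.0)] -93.6
foot [ 546.1 -338.     8. ]
mat [642.7 466.5   3. ]
mat [641.2 197.6   3. ]
mat [393.2 196.    3. ]
mat [394.8 466.3   3. ]
pad [615.6  99.5   3. ]
pad [397.5 112.7   3. ]
pad [611.7  99.8   3. ]
pad [ 595.7 -199.7    3. ]
pad [ 381.8 -188.7    3. ]
pad [397.1 109.6   3. ]
foot scene [ 549.5 -335.3    8. ] [496.7 -39.1   3. ]
(array([677.19624409,  81.5300257 ,  63.50125407]), np.float64(2.2559487541593723))
```

```bash
python3 - <<'E'
from h import *
print(bot.grip_point_offset); go([560,-200,330],-27)
o,R,g,a=st(); print(R.round(3))
t=cam("top");s=cam("scene")
f=lambda p,o,k: np.array(p)/k+np.array(o)-0.5+0.5/k
T=lambda p:f(p,(350,180),5); S=lambda p:f(p,(180,150),4)
# lens/ring front, green LED, 
for n,a,b in [("led",(226,215),(251,164)),("ring",(182,206),(283,217)),("toprearL",(385,243),(208,107)),("topfrontL",(222,160),(305,158)),("topfrontR",(165,245),(237,195)),("toprearR",(342,330),(148,152))]:
    P,e=tri(t,T(a),s,S(b)); print(n,P.round(1),e.round(1))
E
```

```text
159.20000000000002Traceback (most recent call last):
  File "<stdin>", line 2, in <module>
  File "h.py", line 33, in go
    print("grip",g.round(1),"jaw",round(a,1),"q6",o["joint_positions"][5].round(2),"-> shift cm",d.round(2),"turn",round(t,1),"t",o["time"],"w",o["grip_width"].round(1))
                                                                                                                                                ^^^^^^^^^^^^^^^^^^^^^
AttributeError: 'float' object has no attribute 'round'
```

```bash
sed -i 's/o\["grip_width"\].round(1)/round(float(o["grip_width"]),1),"F",o["contact_force"].round(1)/' h.py; python3 - <<'E'
from h import *
print(bot.grip_point_offset); go([560,-200,330],-27)
o,R,g,a=st(); print(R.round(3))
t=cam("top");s=cam("scene")
f=lambda p,o,k: np.array(p)/k+np.array(o)-0.5+0.5/k
T=lambda p:f(p,(350,180),5); S=lambda p:f(p,(180,150),4)
# lens/ring front, green LED, 
for n,a,b in [("led",(226,215),(251,164)),("ring",(182,206),(283,217)),("toprearL",(385,243),(208,107)),("topfrontL",(222,160),(305,158)),("topfrontR",(165,245),(237,195)),("toprearR",(342,330),(148,152))]:
    P,e=tri(t,T(a),s,S(b)); print(n,P.round(1),e.round(1))
E
```

```text
159.20000000000002
grip [235.3 469.2 245.4] jaw 63.4 q6 -0.15 -> shift cm [ -8.45 -45.27  59.02] turn -89.6 t 0.35 w 92.0 F [ 1.  -0.7 -0.7]
[[-0.     0.448  0.894]
 [-0.     0.894 -0.448]
 [-1.    -0.    -0.   ]]
led [ 562.  -312.8  226.5] 1.3
ring [ 571.1 -294.3  199.5] 4.4
toprearL [ 538.5 -365.6  246.1] 37.3
topfrontL [ 578.5 -291.1  247.8] 37.0
topfrontR [ 558.8 -304.8  202.2] 36.7
toprearR [ 516.9 -385.8  192.4] 26.7
```

```bash
python3 - <<'E'
from h import *
t=cam("top");s=cam("scene")
f=lambda p,o,k: np.array(p)/k+np.array(o)-0.5+0.5/k
T=lambda p:f(p,(350,180),5); S=lambda p:f(p,(180,150),4)
P={}
for n,a,b in [("rL",(342,335),(208,107)),("fL",(165,245),(305,158)),("fR",(222,160),(237,195)),("rR",(385,243),(148,152)),("lens",(172,198),(290,219))]:
    P[n],e=tri(t,T(a),s,S(b)); print(n,P[n].round(1),e.round(1))
d=(P["fL"]+P["fR"]-P["rL"]-P["rR"])/2; print(d,np.linalg.norm(d),"head",np.degrees(np.arctan2(d[1],d[0])),"tilt",np.degrees(-np.arcsin(d[2]/np.linalg.norm(d))), sum(P[k] for k in ["rL","fL","fR","rR"])/4)
E
```

```text
rL [ 504.5 -365.   222.4] 4.1
fL [ 548.1 -284.5  226.2] 0.4
fR [ 588.9 -311.5  223.4] 2.7
rR [ 548.9 -386.8  215.2] 7.6
lens [ 574.6 -289.   201.4] 5.1
[41.79907997 77.94778076  6.02746442] 88.65297478396295 head 61.79780395245537 tilt -3.8985143320712905 [ 547.59966858 -336.94744475  221.82313918]
```

>>> arm_command([
  [-8.5, -4, 6, -9, 1],
  [-8.5, -8, 12, -18, 1],
  [-8.5, -13, 18, -27, 1],
  [-8.5, -18, 24, -36, 1],
  [-8.5, -22, 30, -45, 1],
  [-8.5, -27, 36, -54, 1],
  [-8.5, -32, 42, -63, 1],
  [-8.5, -36, 48, -72, 1],
  [-8.5, -41, 54, -80, 1],
  [-8.5, -45, 59, -90, 1],
])

```text
time: 1.55
tool_pos: [420.1, 102.7, 484.0]
tcp_rot: [-0.54, 1.57, 0.294]
contact_force: [0.8, 0.4, 0.5]
grip_width: 91.8
```

```bash
python3 - <<'E'
from h import *
go([547,-337,330],-28)
E
```

```text
grip [420.2 102.8 324.8] jaw 137.8 q6 -2.34 -> shift cm [ -0.52 -38.95 -24.04] turn -14.2 t 1.55 w 91.8 F [0.8 0.4 0.5]
```

>>> arm_command([
  [0, -4, -2, 8.5, 1],
  [0, -8, -5, 17, 1],
  [0, -12, -7, 25, 1],
  [0, -16, -10, 34, 1],
  [0, -20, -12, 42, 1],
  [0, -24, -15, 51, 1],
  [0, -28, -17, 59, 1],
  [0, -32, -20, 68, 1],
  [0, -36, -22, 76, 1],
  [0, -39, -24, 85, 1],
])

```text
time: 2.55
tool_pos: [547.9, -339.5, 483.4]
tcp_rot: [1.148, 1.57, 0.498]
contact_force: [-0.3, 0.2, -0.3]
grip_width: 91.8
```

```bash
python3 - <<'E'
from h import *
go([547,-337,330],-28)
E
```

```text
grip [ 548.  -339.5  324.2] jaw 52.8 q6 -1.59 -> shift cm [-0.58  0.14 -0.23] turn 80.8 t 2.55 w 91.8 F [-0.3  0.2 -0.3]
```

>>> arm_command([
  [0, 0, 0, 8.5, 1],
  [0, 0, 0, 17, 1],
  [0, 0, 0, 25, 1],
  [0, 0, 0, 34, 1],
  [0, 0, 0, 42, 1],
  [0, 0, 0, 51, 1],
  [0, 0, 0, 59, 1],
  [0, 0, 0, 68, 1],
  [0, 0, 0, 76, 1],
  [0, 0, 0, 80, 1],
])

```text
time: 3.55
tool_pos: [547.9, -339.6, 483.2]
tcp_rot: [2.927, 1.57, 0.876]
contact_force: [-0.2, -0.6, -0.4]
grip_width: 91.8
```

```bash
python3 - <<'E'
from h import *
go([547,-337,330],-28)
c=cam("wrist"); cv2.imwrite("pics/w1.png",c["frame"])
E
```

```text
grip [ 548.  -339.5  324. ] jaw -27.5 q6 -0.19 -> shift cm [-0.6  -0.2  -0.18] turn 0.5 t 3.55 w 91.8 F [-0.2 -0.6 -0.4]
```

View pics/w1.png

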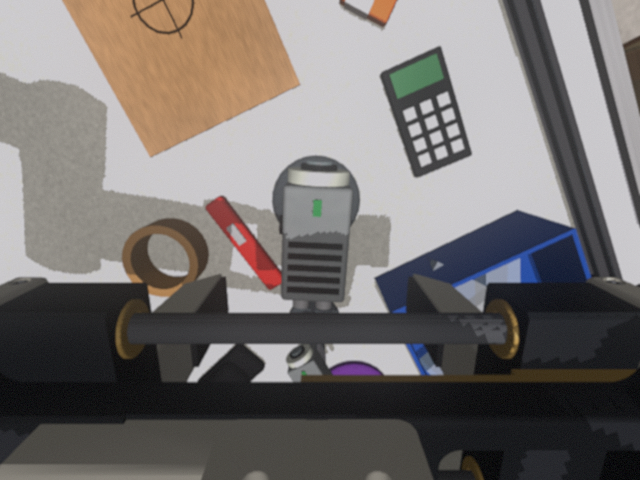

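>>> arm_command([
  [4, -0.2, -0.1, 0.5, 1],
  [8, -0.2, -0.1, 0.5, 1],
  [11.5, -0.2, -0.1, 0.5, 1],
  [11.5, -0.2, -0.1, 0.5, 1],
  [11.5, -0.2, -0.1, 0.5, 0.5],
  [11.5, -0.2, -0.1, 0.5, 0.3],
  [11.5, -0.2, -0.1, 0.5, 0.3],
  [11.5, -0.2, -0.1, 0.5, 0.3],
])

```text
time: 4.4
tool_pos: [546.8, -337.8, 370.0]
tcp_rot: [1.597, 1.568, -0.465]
contact_force: [0.8, 0.2, -0.8]
grip_width: 64.4
```

```bash
python3 - <<'E'
from h import *
go([547,-337,207],9.6)
E
```

```text
grip [ 547.2 -338.1  210.8] jaw -28.1 q6 -0.18 -> shift cm [ 0.38 -0.07 -0.08] turn -37.7 t 4.4 w 64.4 F [ 0.8  0.2 -0.8]
```

>>> arm_command([
  [0, 0, 0, 0, 0.3],
  [0, 0, 0, 0, 0.3],
  [0, 0, 0, 0, 0.3],
  [0, 0, 0, 0, 0.3],
  [0, 0, 0, 0, 0.3],
])

```text
time: 4.9
tool_pos: [546.7, -337.8, 370.8]
tcp_rot: [1.559, 1.567, -0.503]
contact_force: [-1.8, 2.0, 5.6]
grip_width: 49.9
```

>>> arm_command([
  [0, 0, 0, -4, 0.3],
  [0, 0, 0, -8, 0.3],
  [0, 0, 0, -12, 0.3],
  [0, 0, 0, -16, 0.3],
  [0, 0, 0, -20, 0.3],
  [0, 0, 0, -24, 0.3],
  [0, 0, 0, -28, 0.3],
  [0, 0, 0, -32, 0.3],
  [0, 0, 0, -36, 0.3],
  [0, 0, 0, -38, 0.3],
])

```text
time: 5.9
tool_pos: [546.8, -337.8, 370.9]
tcp_rot: [0.986, 1.567, -0.41]
contact_force: [-0.1, 0.9, 1.8]
grip_width: 50.9
```

```bash
python3 - <<'E'
from h import *
go([547,-337,207],9.5)
o,R,g,a=st();print(R.round(3))
t=cam("top");s=cam("scene"); cv2.imwrite("pics/s2.png",s["frame"]);crop(t,350,180,490,300,5,"pics/t2.png");
E
```

```text
grip [ 547.4 -338.   211.7] jaw 10.0 q6 -0.85 -> shift cm [ 0.47 -0.02 -0.11] turn 0.5 t 5.9 w 50.9 F [-0.1  0.9  1.8]
[[ 0.004  0.985  0.174]
 [-0.002  0.174 -0.985]
 [-1.     0.003  0.002]]
```

View pics/s2.png

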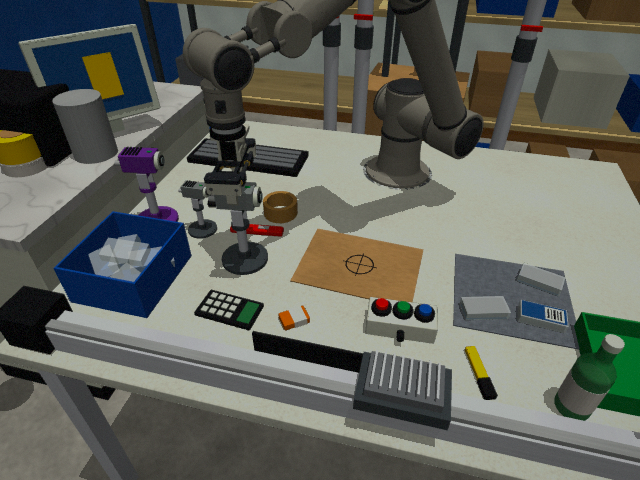

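>>> arm_command([
  [0.05, 0, -0.4, 0.5, 0.3],
  [0.1, 0, -0.9, 0.5, 0.3],
  [0.2, 0, -1.3, 0.5, 0.3],
  [0.3, 0, -1.7, 0.5, 0.3],
  [0.5, 0, -2.1, 0.5, 0.3],
  [0.65, 0, -2.4, 0.5, 0.3],
  [0.8, 0, -2.7, 0.5, 0.3],
  [0.9, 0, -2.9, 0.5, 0.3],
  [0.9, 0, -2.9, 0.5, 0.3],
])

```text
time: 6.9
tool_pos: [541.9, -310.9, 364.3]
tcp_rot: [0.532, 1.558, -0.876]
contact_force: [1.1, -8.1, 8.4]
grip_width: 50.1
```

```bash
python3 - <<'E'
from h import *
go([547,-337,207],9.5)
s=cam("scene"); crop(s,170,130,320,280,4,"pics/s3.png");
E
```

```text
grip [ 543.2 -312.5  205.1] jaw 9.3 q6 -0.8 -> shift cm [-0.17 -0.02  2.48] turn -0.2 t 6.9 w 50.1 F [ 1.1 -8.1  8.4]
```

View pics/s3.png

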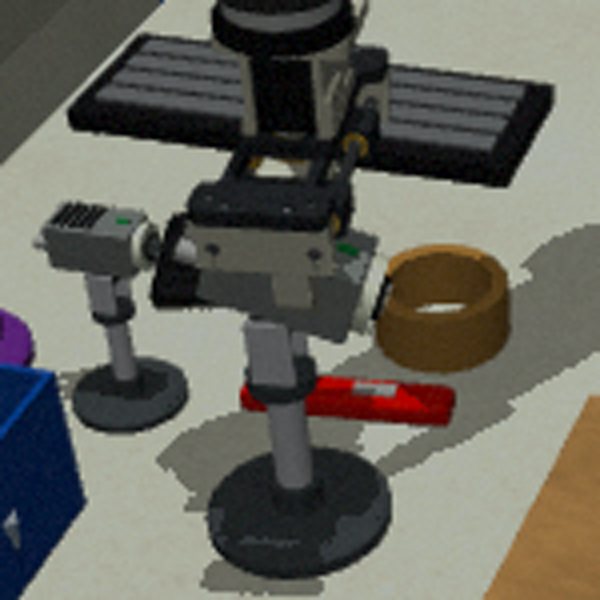

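>>> arm_command([
  [0, 0, 0, 0, 1],
  [0, 0, 0, 0, 1],
  [0, 0, 0, 0, 1],
  [0, 0, 0, 0, 1],
  [0, 0, 0, 0, 1],
  [0, 0, 0, 0, 1],
  [-4, 0, 0, 0, 1],
  [-8, 0, 1, 0, 1],
  [-12, 0, 3, 0, 1],
  [-12, 0, 4, 0, 1],
])

```text
time: 7.95
tool_pos: [547.3, -350.0, 491.5]
tcp_rot: [0.614, 1.546, -0.795]
contact_force: [-0.2, 0.1, 0.2]
grip_width: 91.8
```

```bash
python3 - <<'E'
from h import *
go([547,-337,207],9.5)
s=cam("scene"); crop(s,170,130,320,280,4,"pics/s4.png");crop(cam("top"),350,180,490,300,5,"pics/t4.png");cv2.imwrite("pics/w4.png",cam("wrist")["frame"])
E
```

```text
grip [ 550.  -352.8  332.4] jaw 9.3 q6 -0.85 -> shift cm [12.5  -0.22 -1.86] turn -0.2 t 7.95 w 91.8 F [-0.2  0.1  0.2]
```

View pics/s4.png

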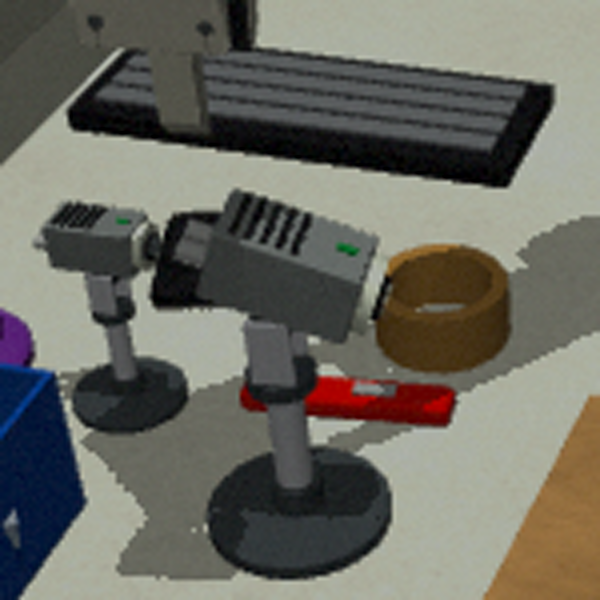

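View pics/w4.png

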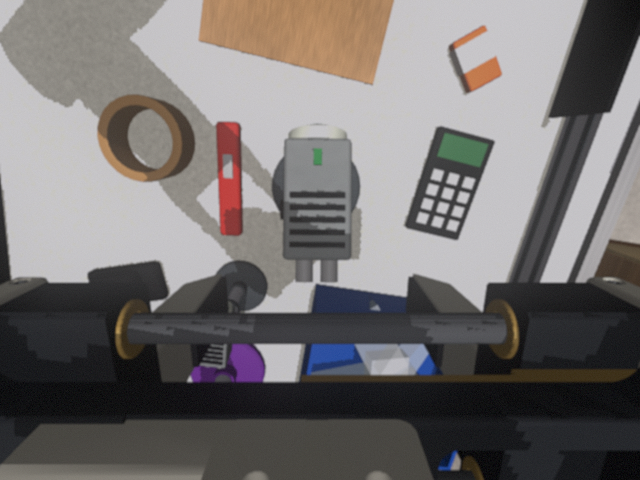

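```bash
cat > tilt.py <<'E'
from h import *
def run(w,s,prs):
    P={}
    for n,a,b in prs:
        P[n],e=tri(w,a,s,b); print(n,P[n].round(1),round(e,1))
    d=(P["fL"]+P["fR"]-P["rL"]-P["rR"])/2
    print("len",np.linalg.norm(d).round(1),"heading",np.degrees(np.arctan2(d[1],d[0])).round(2),"tilt",np.degrees(-np.arcsin(d[2]/np.linalg.norm(d))).round(2),"ctr",(sum(P.values())/4).round(1))
f=lambda p,o,k: np.array(p)/k+np.array(o)-0.5+0.5/k
E
python3 - <<'E'
from tilt import *
w=cam("wrist");s=cam("scene")
crop(w,270,110,370,270,5,"pics/w4z.png"); crop(s,215,170,275,220,12,"pics/s4z.png")
E
```

```text
(no output)
```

View pics/w4z.png

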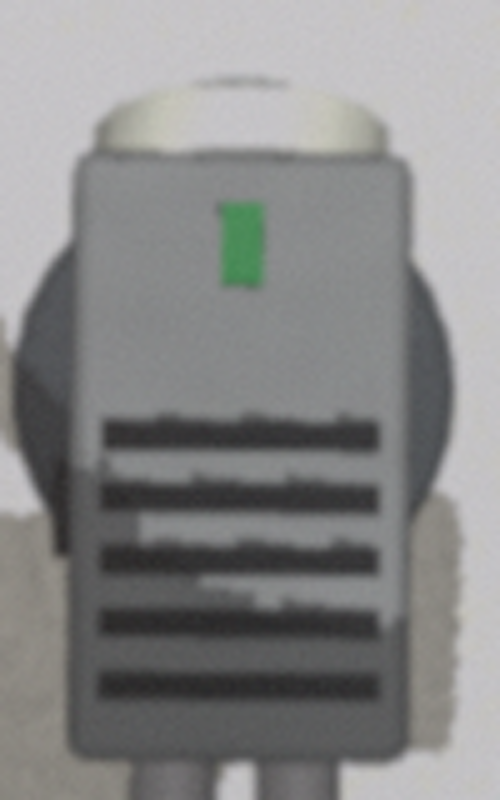

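View pics/s4z.png

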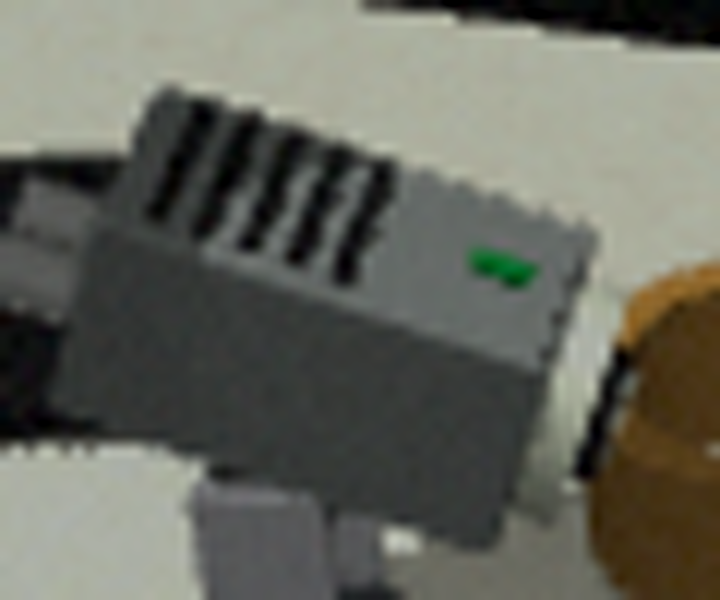

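```bash
python3 - <<'E'
from tilt import *
w=cam("wrist");s=cam("scene")
W=lambda p:f(p,(270,110),5);S=lambda p:f(p,(215,170),12)
run(w,s,[("fL",W((80,158)),S((595,228))),("fR",W((408,158)),S((548,375))),("rL",W((72,757)),S((160,90))),("rR",W((408,755)),S((95,225)))])
go([547,-337,207],9.5)
o,R,g,a=st();print(R.round(3))
E
```

```text
fL [ 514.5 -279.4  207.3] 2.2
fR [ 562.1 -271.8  205.4] 1.6
rL [ 527.2 -361.8  234.5] 1.3
rR [ 575.1 -354.1  234.5] 0.5
len 87.9 heading 98.9 tilt 18.65 ctr [ 544.7 -316.8  220.4]
grip [ 548.5 -349.9  324.1] jaw 9.3 q6 -0.85 -> shift cm [ 1.17e+01  1.00e-02 -1.40e+00] turn -0.2 t 8.3 w 92.1 F [ 0.   0.4 -0.3]
[[ 0.006  0.987  0.162]
 [-0.008  0.162 -0.987]
 [-1.     0.005  0.009]]
```

```bash
python3 - <<'E'
from h import *
go([536.2,-268.8,256],9.5)
E
```

```text
grip [ 548.5 -349.9  324.1] jaw 9.3 q6 -0.85 -> shift cm [ 6.74  0.07 -8.26] turn -0.2 t 8.3 w 92.1 F [ 0.   0.4 -0.3]
```

>>> arm_command([
  [0, 0, -4, 0, 0],
  [0, 0, -8.3, 0, 0],
  [3, 0, -8.3, 0, 0],
  [6.5, 0, -8.3, 0, 0],
  [6.7, 0, -8.3, 0, 0],
  [6.7, 0, -8.3, 0, 0],
  [6.7, 0, -8.3, 0, 0],
  [6.7, 0, -8.3, 0, 0],
  [6.7, 0, -8.3, 0, 0],
  [6.7, 0, -8.3, 0, 0],
])

```text
time: 9.3
tool_pos: [534.5, -267.5, 416.2]
tcp_rot: [0.532, 1.56, -0.876]
contact_force: [0.4, 1.0, -0.7]
grip_width: 16.3
```

```bash
python3 - <<'E'
from h import *
go([536.2,-268.8,217],9.5)
E
```

```text
grip [ 535.6 -268.8  257. ] jaw 9.3 q6 -0.75 -> shift cm [ 4.    0.04 -0.03] turn -0.2 t 9.3 w 16.3 F [ 0.4  1.  -0.7]
```

>>> arm_command([
  [1, 0, 0, 0, 0],
  [2.2, 0, 0, 0, 0],
  [2.7, 0, 0, 0, 0],
  [3.0, 0, 0, 0, 0],
  [3.2, 0, 0, 0, 0],
  [3.5, 0, 0, 0, 0],
  [3.7, 0, 0, 0, 0],
  [3.9, 0, 0, 0, 0],
  [4.0, 0, 0, 0, 0],
  [4.0, 0, 0, 0, 0],
])

```text
time: 10.3
tool_pos: [534.3, -264.4, 377.4]
tcp_rot: [1.306, 1.566, -0.101]
contact_force: [-7.3, 17.5, 14.2]
grip_width: 0.3
```

```bash
python3 - <<'E'
from h import *
go([536.2,-268.8,217],9.5)
s=cam("scene");crop(s,170,130,320,280,4,"pics/s5.png")
E
```

```text
grip [ 535.  -264.5  218.2] jaw 9.4 q6 -0.75 -> shift cm [0.12 0.05 0.45] turn -0.1 t 10.3 w 0.3 F [-7.3 17.5 14.2]
```

View pics/s5.png

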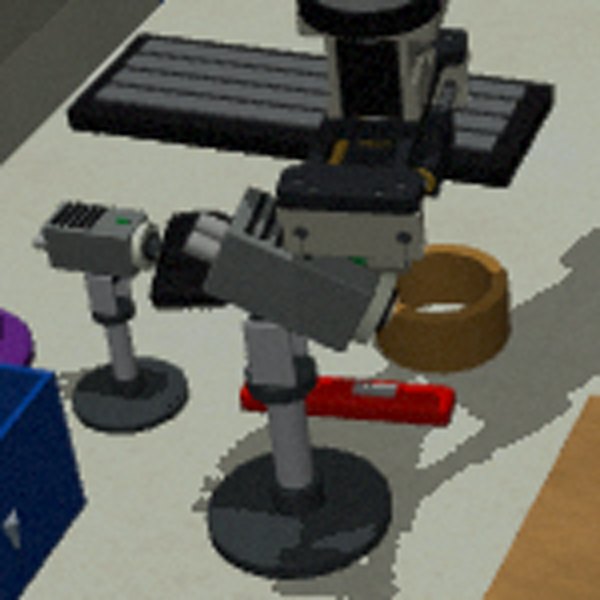

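>>> arm_command([
  [-2, 0, 0, 0, 0],
  [-6, 0, 0, 0, 0.5],
  [-10, 0, 4, 0, 1],
  [-10.5, 0, 8, 0, 1],
  [-10.5, 0, 8, 0, 1],
])

```text
time: 10.85
tool_pos: [546.7, -347.5, 483.5]
tcp_rot: [0.833, 1.562, -0.578]
contact_force: [-2.2, 0.4, -1.4]
grip_width: 28.0
```

```bash
python3 - <<'E'
from tilt import *
go([536.2,-268.8,217],9.5)
w=cam("wrist");s=cam("scene")
cv2.imwrite("pics/w6.png",w["frame"]); crop(s,215,170,275,220,12,"pics/s6z.png")
E
```

```text
grip [ 547.8 -348.2  324.3] jaw 9.2 q6 -0.84 -> shift cm [10.69  0.05 -8.09] turn -0.3 t 10.85 w 28.0 F [-2.2  0.4 -1.4]
```

View pics/w6.png

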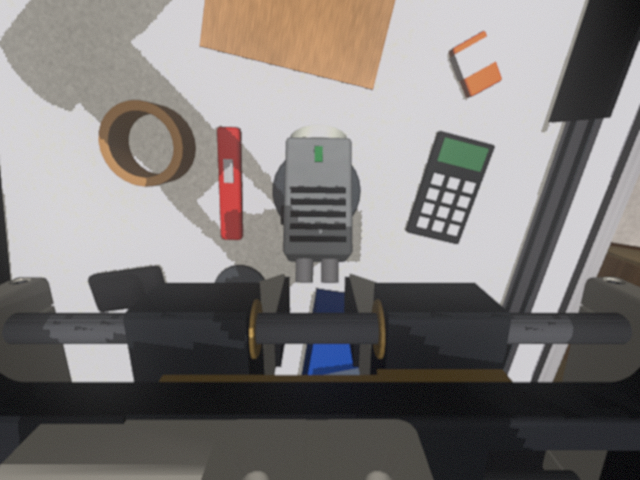

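View pics/s6z.png

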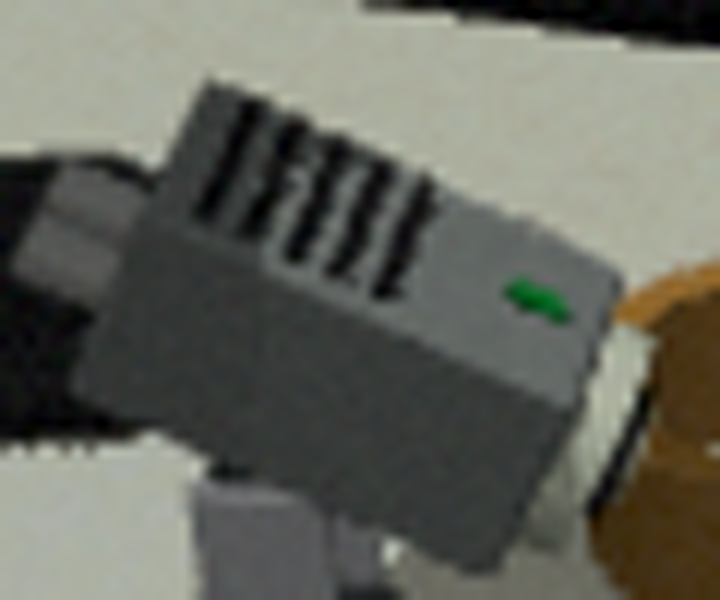

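```bash
python3 - <<'E'
from tilt import *
w=cam("wrist");crop(w,270,110,370,270,5,"pics/w6z.png")
E
```

```text
(no output)
```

View pics/w6z.png

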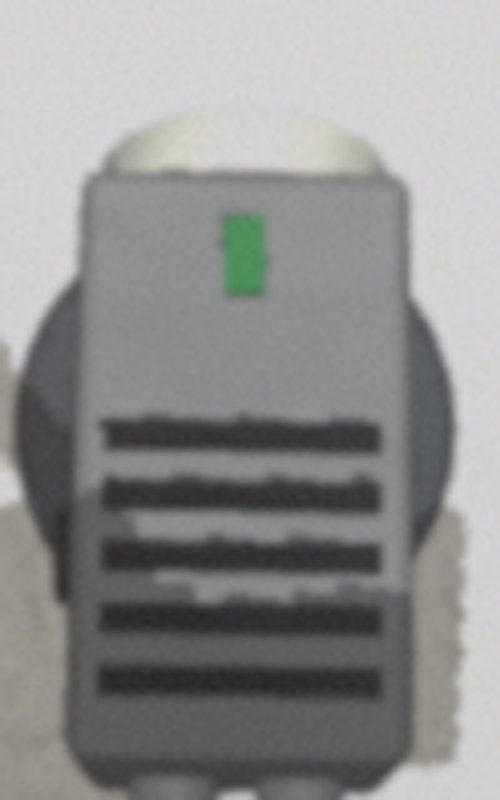

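```bash
python3 - <<'E'
from tilt import *
w=cam("wrist");s=cam("scene")
W=lambda p:f(p,(270,110),5);S=lambda p:f(p,(215,170),12)
run(w,s,[("fL",W((87,178)),S((625,272))),("fR",W((406,178)),S((575,412))),("rL",W((70,760)),S((210,82))),("rR",W((411,760)),S((150,225)))])
b=np.array([547.5,-337.2]); r=np.array([497.3,-40.5])
d=r-b; D=np.linalg.norm(d); print("want heading",np.degrees(np.arctan2(d[1],d[0])),"tilt",np.degrees(np.arctan2(157,D)+np.arcsin(40/np.hypot(157,D))))
E
```

```text
fL [ 513.8 -274.2  197.4] 2.2
fR [ 561.8 -266.8  197.5] 1.0
rL [ 525.9 -352.3  237.1] 2.7
rR [ 573.7 -344.8  235.5] 3.1
len 88.0 heading 98.72 tilt 26.2 ctr [ 543.8 -309.5  216.9]
want heading 99.60318239615772 tilt 34.32090337021085
```

```bash
python3 - <<'E'
from h import *
go([534.8,-262.3,212.5],9.5)
E
```

```text
grip [ 547.5 -342.1  322.6] jaw 9.5 q6 -0.84 -> shift cm [11.02  0.02 -8.08] turn -0.0 t 11.1 w 47.5 F [-0.9 -0.5  0.1]
```

>>> arm_command([
  [0, 0, -4, 0, 0],
  [0, 0, -8.1, 0, 0],
  [4, 0, -8.1, 0, 0],
  [7.5, 0, -8.1, 0, 0],
  [8.5, 0, -8.1, 0, 0],
  [9.2, 0, -8.1, 0, 0],
  [9.6, 0, -8.1, 0, 0],
  [10.0, 0, -8.1, 0, 0],
  [10.4, 0, -8.1, 0, 0],
  [10.6, 0, -8.1, 0, 0],
])

```text
time: 12.1
tool_pos: [534.1, -262.4, 376.5]
tcp_rot: [1.445, 1.566, 0.039]
contact_force: [-0.2, 1.8, 4.7]
grip_width: 0.3
```

```bash
python3 - <<'E'
from h import *
go([534.8,-262.3,212.5],9.5)
E
```

```text
grip [ 534.9 -262.4  217.3] jaw 9.4 q6 -0.75 -> shift cm [ 0.48 -0.01 -0.01] turn -0.1 t 12.1 w 0.3 F [-0.2  1.8  4.7]
```

>>> arm_command([
  [0.2, 0, 0, 0, 0],
  [0.4, 0, 0, 0, 0],
  [0.5, 0, 0, 0, 0],
  [0.55, 0, 0, 0, 0],
  [0.55, 0, 0, 0, 0],
])

```text
time: 12.6
tool_pos: [534.0, -261.0, 371.8]
tcp_rot: [2.022, 1.565, 0.616]
contact_force: [-3.0, 7.7, 7.0]
grip_width: 0.2
```

>>> arm_command([
  [-2, 0, 0, 0, 0.5],
  [-6, 0, 0, 0, 1],
  [-10, 0, 4, 0, 1],
  [-10.5, 0, 8, 0, 1],
  [-10.5, 0, 8, 0, 1],
  [-10.5, 0, 8, 0, 1],
  [-10.5, 0, 8, 0, 1],
])

```text
time: 13.3
tool_pos: [546.6, -339.6, 475.8]
tcp_rot: [2.371, 1.565, 0.966]
contact_force: [0.3, 0.2, 0.2]
grip_width: 51.7
```

```bash
python3 - <<'E'
from tilt import *
go([534.8,-262.3,217],9.5)
w=cam("wrist");s=cam("scene")
crop(w,270,110,370,270,5,"pics/w7z.png"); crop(s,215,170,275,220,12,"pics/s7z.png")
E
```

```text
grip [ 547.2 -338.8  316.6] jaw 9.5 q6 -0.84 -> shift cm [ 9.99  0.   -7.71] turn -0.0 t 13.3 w 51.7 F [0.3 0.2 0.2]
```

View pics/w7z.png

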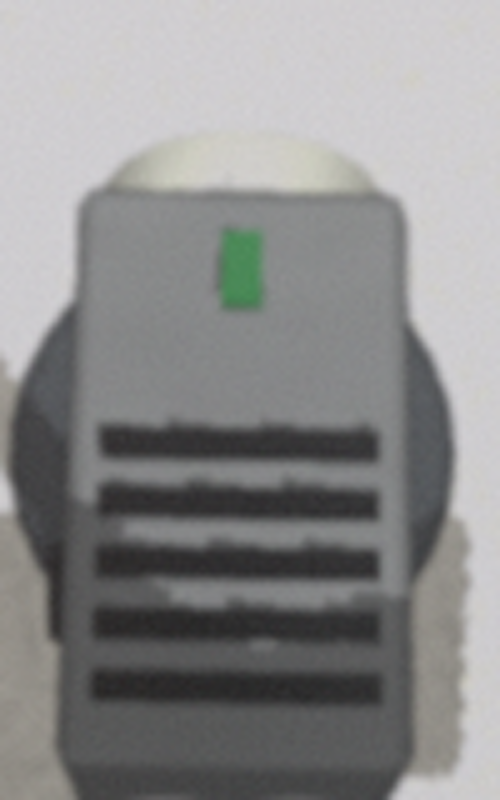

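View pics/s7z.png

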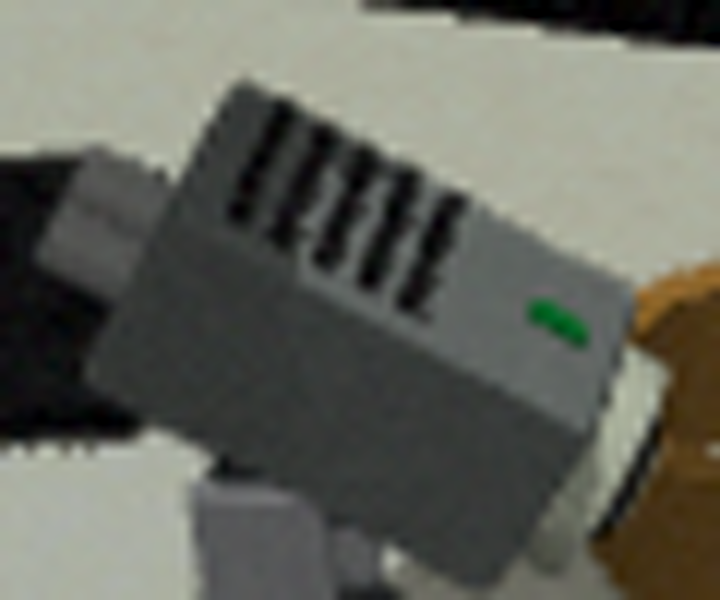

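```bash
python3 - <<'E'
from tilt import *
w=cam("wrist");s=cam("scene")
W=lambda p:f(p,(270,110),5);S=lambda p:f(p,(215,170),12)
run(w,s,[("fL",W((82,197)),S((636,290))),("fR",W((405,197)),S((590,438))),("rL",W((59,768)),S((245,78))),("rR",W((413,768)),S((182,225)))])
E
```

```text
fL [ 513.5 -272.3  193.2] 2.2
fR [ 562.1 -264.4  192. ] 1.6
rL [ 524.8 -346.   238.6] 4.0
rR [ 573.2 -338.9  236.3] 3.8
len 87.3 heading 98.62 tilt 30.9 ctr [ 543.4 -305.4  215. ]
```

```bash
python3 - <<'E'
from h import *
go([534.8,-262.3,209.5],9.5)
E
```

```text
grip [ 547.5 -338.7  317.4] jaw 9.5 q6 -0.84 -> shift cm [10.81 -0.04 -7.71] turn 0.0 t 13.5 w 67.9 F [ 0.1  0.6 -0.7]
```

>>> arm_command([
  [0, 0, -4, 0, 0],
  [0, 0, -7.7, 0, 0],
  [4, 0, -7.7, 0, 0],
  [7.5, 0, -7.7, 0, 0],
  [8.5, 0, -7.7, 0, 0],
  [9, 0, -7.7, 0, 0],
  [9.6, 0, -7.7, 0, 0],
  [10.0, 0, -7.7, 0, 0],
  [10.5, 0, -7.7, 0, 0],
  [10.8, 0, -7.7, 0, 0],
])

```text
time: 14.5
tool_pos: [534.5, -262.4, 369.6]
tcp_rot: [2.172, 1.564, 0.767]
contact_force: [-2.1, 7.4, 6.8]
grip_width: 1.2
```

```bash
python3 - <<'E'
from h import *
go([534.8,-262.3,209.5],9.5)
E
```

```text
grip [ 535.3 -261.6  210.4] jaw 9.5 q6 -0.76 -> shift cm [ 0.09 -0.07  0.06] turn 0.0 t 14.5 w 1.2 F [-2.1  7.4  6.8]
```

>>> arm_command([
  [0.15, 0, 0, 0, 0],
  [0.15, 0, 0, 0, 0],
  [-2, 0, 0, 0, 0.5],
  [-6, 0, 0, 0, 1],
  [-9, 0, 2.5, 0, 1],
  [-9, 0, 5.5, 0, 1],
  [-9, 0, 5.5, 0, 1],
  [-9, 0, 5.5, 0, 1],
  [-9, 0, 5.5, 0, 1],
  [-9, 0, 5.5, 0, 1],
])

```text
time: 15.5
tool_pos: [543.2, -316.3, 459.1]
tcp_rot: [2.291, 1.564, 0.888]
contact_force: [-0.8, 0.3, -0.6]
grip_width: 59.7
```

```bash
python3 - <<'E'
from h import *
go([543.7,-314.7,203],9.6)
E
```

```text
grip [ 543.9 -315.5  299.9] jaw 9.6 q6 -0.82 -> shift cm [ 9.69 -0.06 -0.03] turn -0.0 t 15.5 w 59.7 F [-0.8  0.3 -0.6]
```

>>> arm_command([
  [1, -0.06, 0, 0, 1],
  [2, -0.06, 0, 0, 1],
  [4, -0.06, 0, 0, 1],
  [7, -0.06, 0, 0, 1],
  [9, -0.06, 0, 0, 1],
  [9.7, -0.06, 0, 0, 0.7],
  [9.7, -0.06, 0, 0, 0.5],
  [9.7, -0.06, 0, 0, 0.3],
  [9.7, -0.06, 0, 0, 0.3],
  [9.7, -0.06, 0, 0, 0.3],
])

```text
time: 16.5
tool_pos: [543.2, -316.0, 363.2]
tcp_rot: [2.009, 1.563, 0.605]
contact_force: [-0.4, -0.1, 0.0]
grip_width: 56.5
```

>>> arm_command([
  [0, 0, 0, 0, 0.3],
  [0, 0, 0, 0, 0.3],
  [0, 0, 0, 0, 0.3],
  [0, 0, 0, -0.5, 0.3],
  [0, 0, 0, -1, 0.3],
  [0, 0, 0, -1.3, 0.3],
  [0, 0, 0, -1.3, 0.3],
])

```text
time: 17.2
tool_pos: [542.8, -316.1, 363.5]
tcp_rot: [2.054, 1.564, 0.673]
contact_force: [-6.0, -0.3, 3.9]
grip_width: 50.5
```

```bash
python3 - <<'E'
from h import *
go([543.7,-314.7,203],9.6)
E
```

```text
grip [ 543.6 -315.4  204.3] jaw 10.9 q6 -0.84 -> shift cm [ 0.13  0.02 -0.07] turn 1.3 t 17.2 w 50.5 F [-6.  -0.3  3.9]
```

>>> arm_command([
  [0, 0, 0, 0, 1],
  [0, 0, 0, 0, 1],
  [0, 0, 0, 0, 1],
  [0, 0, 0, 0, 1],
  [-4, 0, 0, 0, 1],
  [-8, 0, 1, 0, 1],
  [-11.5, 0, 2.5, 1.3, 1],
  [-11.5, 0, 2.5, 1.3, 1],
  [-11.5, 0, 2.5, 1.3, 1],
])

```text
time: 18.1
tool_pos: [546.9, -341.2, 478.6]
tcp_rot: [1.92, 1.564, 0.517]
contact_force: [-0.1, 0.9, 0.3]
grip_width: 91.9
```

```bash
python3 - <<'E'
from tilt import *
go([534.8,-262.3,217],9.5)
w=cam("wrist");s=cam("scene")
crop(w,270,110,370,270,5,"pics/w8z.png"); crop(s,215,170,275,220,12,"pics/s8z.png")
E
```

```text
grip [ 547.9 -340.6  319.4] jaw 9.6 q6 -0.85 -> shift cm [10.26 -0.06 -7.92] turn 0.1 t 18.1 w 91.9 F [-0.1  0.9  0.3]
```

View pics/w8z.png

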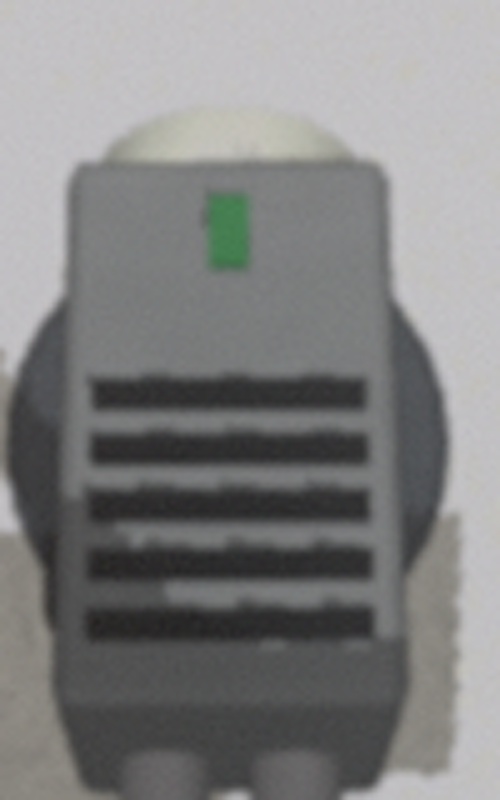

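View pics/s8z.png

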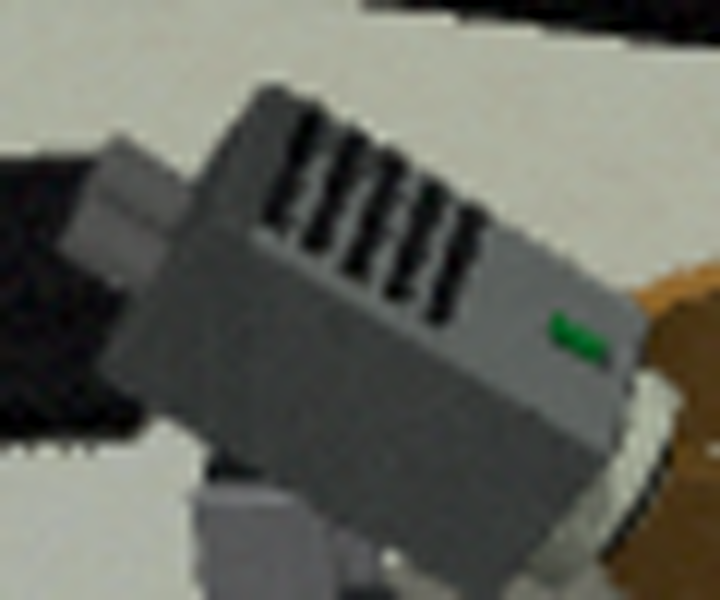

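```bash
python3 - <<'E'
from tilt import *
w=cam("wrist");s=cam("scene")
W=lambda p:f(p,(270,110),5);S=lambda p:f(p,(215,170),12)
run(w,s,[("fL",W((71,165)),S((652,318))),("fR",W((388,165)),S((612,460))),("rL",W((54,704)),S((272,85))),("rR",W((409,704)),S((208,225)))])
# foot centre & ring in wrist?
cv2.imwrite("pics/w8.png",w["frame"])
E
```

```text
fL [ 510.5 -269.8  185. ] 0.8
fR [ 559.2 -261.3  185.3] 1.2
rL [ 522.9 -340.2  236.3] 1.7
rR [ 571.4 -332.8  235.6] 0.7
len 88.1 heading 99.86 tilt 35.16 ctr [ 541.  -301.   210.6]
```

View pics/w8.png

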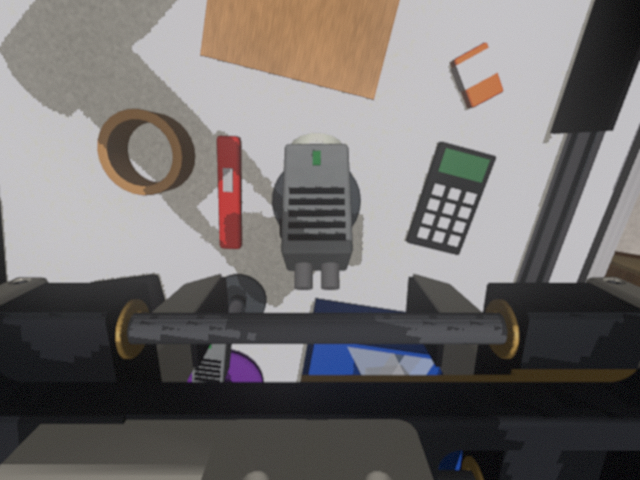

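```bash
python3 - <<'E'
import numpy as np
for c,h,T in [((541.,-301.,210.6),99.86,35.16),((547.5-65*np.sin(np.radians(34.5))*.167,-337.2+65*np.sin(np.radians(34.5))*.986,160+65*np.cos(np.radians(34.5))),99.7,34.5)]:
    h,T=np.radians([h,T]);u=np.array([np.cos(h),np.sin(h),0]);z=np.array([0,0,1])
    d=np.cos(T)*u-np.sin(T)*z;n=np.sin(T)*u+np.cos(T)*z
    p=np.array(c)-25*n; k=(3-p[2])/d[2]; print((p+k*d).round(1))
E
```

```text
[498.  -53.4   3. ]
[497.2 -42.4   3. ]
```

>>> arm_command([
  [0, 5, 0, 0, 1],
  [0, 10, 0, 0, 1],
  [0, 13, 0, 0, 1],
  [0, 13, 0, 0, 1],
])

```text
time: 18.7
tool_pos: [678.9, -317.2, 472.4]
tcp_rot: [3.054, 1.561, 1.655]
contact_force: [0.8, -1.0, -0.3]
grip_width: 92.0
```

```bash
python3 - <<'E'
from tilt import *
go([534.8,-262.3,217],9.5)
w=cam("wrist"); cv2.imwrite("pics/w9.png",w["frame"])
import pickle; pickle.dump({k:w[k] for k in("K","R","o")},open("w9.pkl","wb"))
crop(w,90,110,250,290,4,"pics/w9z.png")
E
```

```text
grip [ 678.8 -315.7  313.2] jaw 9.8 q6 -0.71 -> shift cm [  9.68 -13.28  -7.63] turn 0.3 t 18.7 w 92.0 F [ 0.8 -1.  -0.3]
```

View pics/w9z.png

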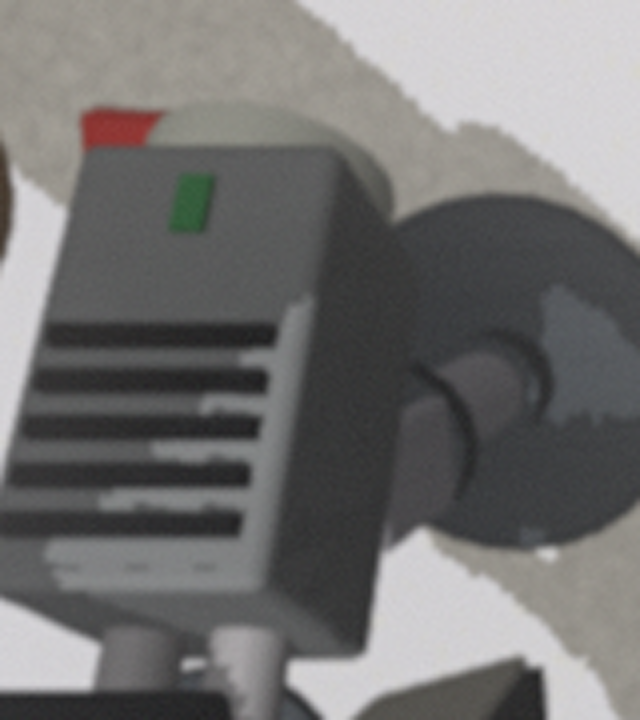

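```bash
python3 - <<'E'
from tilt import *
import pickle
w=pickle.load(open("w9.pkl","rb")); s=cam("scene")
W=lambda p:f(p,(90,110),4);S=lambda p:f(p,(215,170),12)
for (n,a,b) in [("fL",W((89,146)),S((652,318))),("fR",W((342,148)),S((612,460))),("rR",W((263,592)),S((208,225)))]:
    P,e=tri(w,a,s,b); print(n,P.round(1),e.round(1))
    if n=="fR":A=P
d=A-P; print(np.linalg.norm(d),np.degrees(np.arctan2(d[1],d[0])),np.degrees(-np.arcsin(d[2]/np.linalg.norm(d))))
# two wrist views: w8 pose approx
o=np.array([546.9,-341.2,478.6]);R=rot([1.92,1.564,.517]);T=bot.capture("wrist")["T_tool_cam"]
w8={"K":w["K"],"R":R@T[:3,:3],"o":R@T[:3,3]+o}
W8=lambda p:f(p,(270,110),5)
for n,a,b in [("fL",W8((71,165)),W((89,146))),("fR",W8((388,165)),W((342,148))),("rR",W8((409,704)),W((263,592)))]:
    P,e=tri(w8,a,w,b); print(n,P.round(1),e.round(1))
    if n=="fR":A=P
d=A-P; print(np.linalg.norm(d),np.degrees(np.arctan2(d[1],d[0])),np.degrees(-np.arcsin(d[2]/np.linalg.norm(d))))
E
```

```text
fL [ 510.9 -270.2  184.9] 1.9
fR [ 558.8 -262.   184.7] 2.3
rR [ 570.5 -334.3  235. ] 2.6
88.81757301811788 99.19667179858868 34.457657842132946
fL [ 511.3 -271.2  184.5] 0.3
fR [ 560.2 -263.   186.7] 0.1
rR [ 572.2 -334.2  238.2] 0.3
88.65887843843436 99.5145369540754 35.46619004723144
```

```bash
python3 - <<'E'
from h import *
go([590,215,200],14.3)
t=cam("top");crop(t,90,170,290,310,4,"pics/t10.png")
E
```

```text
grip [ 675.2 -318.   316.9] jaw 9.6 q6 -0.71 -> shift cm [ 12.05   0.49 -53.89] turn -4.7 t 18.85 w 91.8 F [ 0.1 -0.3 -0.5]
```

View pics/t10.png

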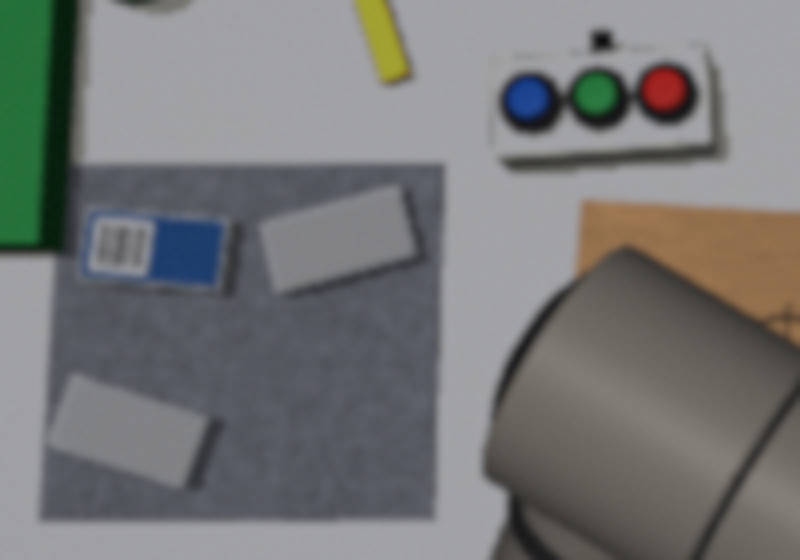

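>>> arm_command([
  [0, 0, -5, 0, 1],
  [0, 0, -10, 0, 1],
  [0, 0, -15, 0, 1],
  [1, 0, -20, 0, 1],
  [3, 0, -25, -1, 1],
  [5, 0, -30, -2, 1],
  [7, 0, -35, -3, 1],
  [9, 0.5, -40, -4, 1],
  [11, 0.5, -45, -5, 1],
  [12, 0.5, -50, -5, 1],
])

```text
time: 19.9
tool_pos: [598.1, 155.4, 365.3]
tcp_rot: [2.529, 1.564, 1.212]
contact_force: [-0.0, -0.0, 0.3]
grip_width: 91.7
```

```bash
python3 - <<'E'
from h import *
w=cam("wrist");cv2.imwrite("pics/w11.png",w["frame"])
go([594,220.6,60],14.3)
E
```

```text
grip [595.8 163.9 204.2] jaw 14.8 q6 -0.12 -> shift cm [14.48  1.26 -5.38] turn 0.5 t 19.95 w 91.5 F [-2.4  4.7 -1.3]
```

View pics/w11.png

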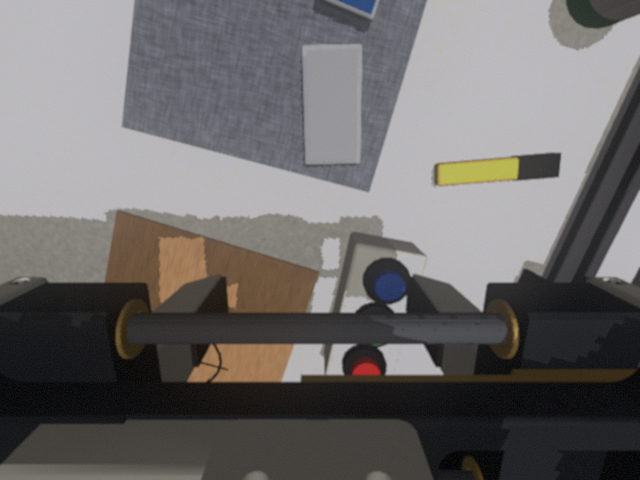

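```bash
cat >> h.py <<'E'
def quad(c,ps,z):
    P=np.array([plane(c,p,z) for p in ps])
    m=P.mean(0); l=[round(float(np.linalg.norm(P[i]-P[(i+1)%4])),1) for i in range(4)]
    d=(P[0]-P[3]+P[1]-P[2]); a=np.degrees(np.arctan2(d[1],d[0]))
    print("ctr",m.round(1),"sides",l,"ang 3->0,2->1",a.round(1)); return m,a
E
python3 - <<'E'
from h import *
w=cam("wrist");crop(w,280,20,390,190,4,"pics/w12.png")
go([594,220.6,60],14.3)
quad(w,[(303,44),(361,44),(360,163),(304,164)],27)
E
```

```text
grip [596.8 160.6 205.3] jaw 14.9 q6 -0.13 -> shift cm [14.57  1.25 -5.75] turn 0.6 t 20.0 w 91.7 F [ 0.1 -1.4  0.4]
ctr [582.1 271.   27. ] sides [49.1, 98.3, 51.7, 99.2] ang 3->0,2->1 105.5
```

View pics/w12.png

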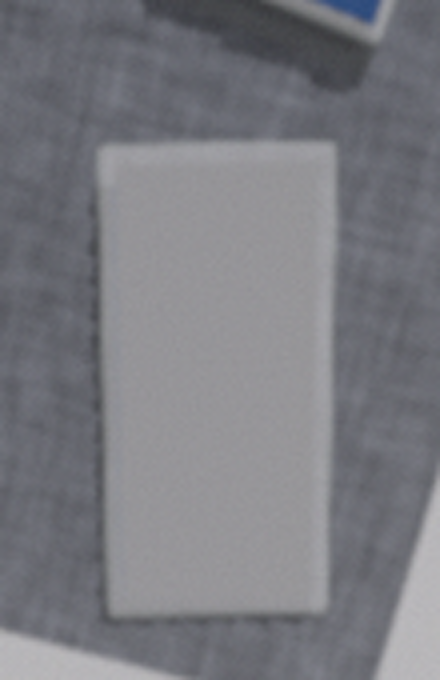

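```bash
python3 - <<'E'
from h import *
w=cam("wrist")
g=lambda p:np.array(p)/4+np.array([280,20])-.4
m,a=quad(w,[g((98,145)),g((336,143)),g((328,612)),g((108,616))],27)
u=np.array([np.cos(np.radians(a)),np.sin(np.radians(a)),0])
G=m-u*41; G[2]=60; print(G); go(G,a-90)
E
```

```text
ctr [587.2 259.3  27. ] sides [50.9, 98.6, 51.3, 99.1] ang 3->0,2->1 105.8
[598.41104855 219.89579053  60.        ]
grip [598.1 157.9 206.3] jaw 14.8 q6 -0.13 -> shift cm [14.67  1.57 -5.9 ] turn -1.0 t 20.05 w 91.8 F [-0.1 -0.6  1. ]
```

>>> arm_command([
  [3, 1.4, -3, -1, 1],
  [7, 1.4, -6, -1, 1],
  [11, 1.4, -6, -1, 1],
  [14.5, 1.4, -6, -1, 1],
  [14.5, 1.4, -6, -1, 1],
])

```text
time: 20.55
tool_pos: [594.9, 217.3, 217.1]
tcp_rot: [-2.38, 1.563, 2.606]
contact_force: [-0.2, -0.3, -0.2]
grip_width: 91.7
```

```bash
python3 - <<'E'
from h import *
w=cam("wrist");cv2.imwrite("pics/w13.png",w["frame"])
go([596.5,220.6,29],15.8)
E
```

```text
grip [595.8 218.4  61. ] jaw 15.7 q6 -0.05 -> shift cm [ 3.2   0.13 -0.17] turn -0.1 t 20.6 w 92.0 F [0.1 0.2 0.9]
```

View pics/w13.png

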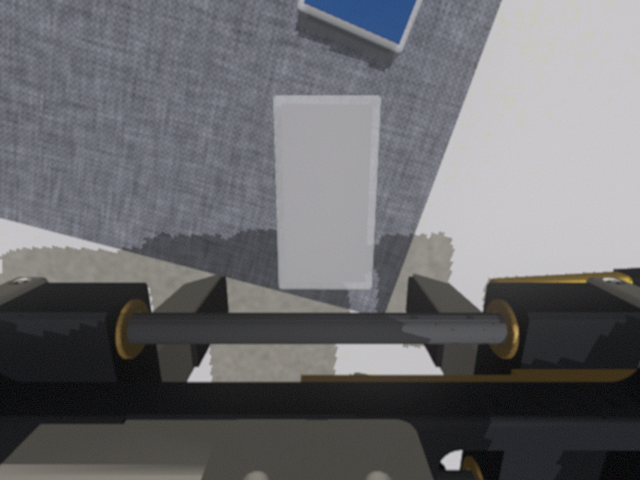

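```bash
python3 - <<'E'
from h import *
w=cam("wrist")
m,a=quad(w,[(274,96),(380.5,96),(373,289),(279,289)],27)
u=np.array([np.cos(np.radians(a)),np.sin(np.radians(a)),0])
G=m-u*41; G[2]=29; print(G); go(G,a-90)
E
```

```text
ctr [589.  263.2  27. ] sides [51.3, 100.5, 52.8, 100.5] ang 3->0,2->1 105.8
[600.13780805 223.72431261  29.        ]
grip [597.3 219.   63.2] jaw 15.7 q6 -0.05 -> shift cm [ 3.42  0.38 -0.36] turn -0.1 t 20.65 w 91.9 F [0.2 0.5 1. ]
```

>>> arm_command([
  [1, 0.4, -0.3, 0, 1],
  [2.5, 0.4, -0.3, 0, 1],
  [3.4, 0.4, -0.3, 0, 0.8],
  [3.4, 0.4, -0.3, 0, 0.5],
  [3.4, 0.4, -0.3, 0, 0.3],
  [3.4, 0.4, -0.3, 0, 0.3],
  [3.4, 0.4, -0.3, 0, 0.3],
  [3.4, 0.4, -0.3, 0, 0.3],
  [3.4, 0.4, -0.3, 0, 0.3],
  [3.4, 0.4, -0.3, 0, 0.3],
])

```text
time: 21.65
tool_pos: [600.1, 222.1, 188.8]
tcp_rot: [2.454, 1.564, 1.157]
contact_force: [-1.0, -0.3, 3.3]
grip_width: 51.6
```

>>> arm_command([
  [-2, 0, 0, 0, 0.3],
  [-5, 0, 0, 0, 0.3],
  [-8, 0, 0, 0, 0.3],
  [-8, 0, 0, 0, 0.3],
])

```text
time: 22.05
tool_pos: [601.0, 222.0, 273.3]
tcp_rot: [1.954, 1.557, 0.657]
contact_force: [0.2, 0.6, 0.3]
grip_width: 51.4
```

```bash
python3 - <<'E'
from h import *
go([600,223,29],15.8)
w=cam("wrist");cv2.imwrite("pics/w14.png",w["frame"])
s=cam("scene");crop(s,400,150,600,350,3,"pics/s14.png")
E
```

```text
grip [602.8 223.3 114.1] jaw 15.7 q6 -0.04 -> shift cm [ 8.51 -0.39 -0.  ] turn -0.1 t 22.05 w 51.4 F [0.2 0.6 0.3]
```

View pics/s14.png

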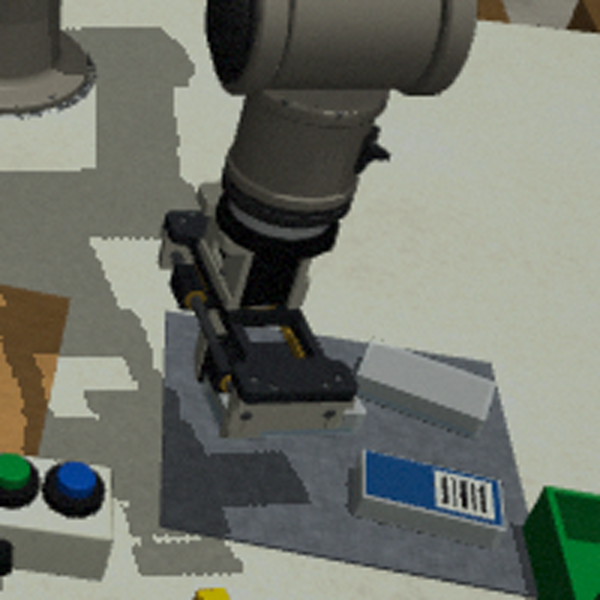

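View pics/w14.png

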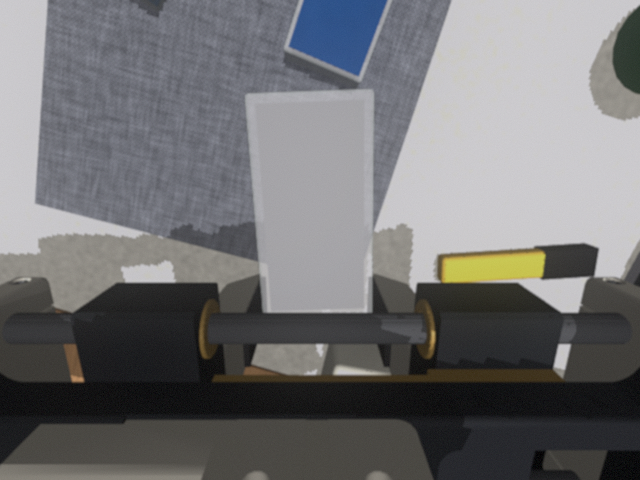

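>>> arm_command([
  [0, 0, 0, 0, 0.55],
  [0, 0, 0, 0, 0.555],
  [0, 0, 0, 0, 0.555],
  [0, 0, 0, 0, 0.555],
])

```text
time: 22.55
tool_pos: [599.7, 221.6, 268.2]
tcp_rot: [2.494, 1.564, 1.197]
contact_force: [0.3, 0.1, -1.4]
grip_width: 51.9
```

```bash
python3 - <<'E'
from h import *
o=bot.get_obs();print(o["grip_width"],o["contact_force"],o["moment"])
w=cam("wrist");cv2.imwrite("pics/w15.png",w["frame"])
E
```

```text
51.936737078120615 [ 0.28387601  0.14117303 -1.37893243] [-0.109959    0.02885312  0.08740855]
```

View pics/w15.png

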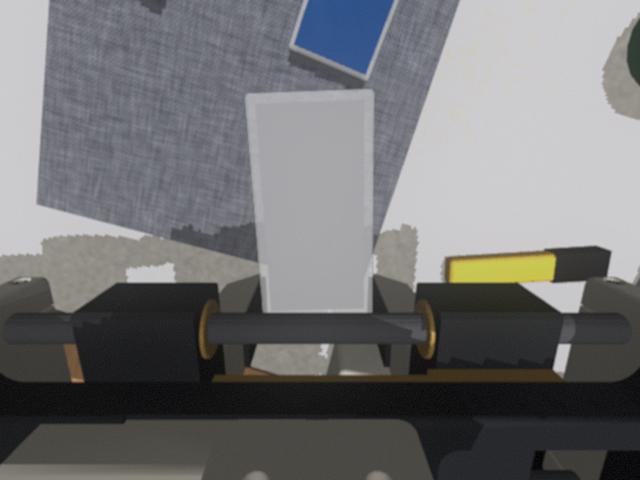

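>>> arm_command([
  [0, 0, 0, 0, 0.56],
  [0, 0, 0, 0, 0.56],
  [0, 0, 0, 0, 0.56],
])

```text
time: 22.9
tool_pos: [599.8, 221.6, 268.4]
tcp_rot: [2.458, 1.564, 1.161]
contact_force: [-0.3, -0.3, -0.2]
grip_width: 51.7
```

```bash
python3 - <<'E'
from h import *
o=bot.get_obs();print(o["grip_width"],o["contact_force"],o["moment"])
w=cam("wrist");cv2.imwrite("pics/w16.png",w["frame"])
E
```

```text
51.74040425556214 [-0.3133629  -0.27037982 -0.243625  ] [-0.09044894  0.0756438   0.00971934]
```

View pics/w16.png

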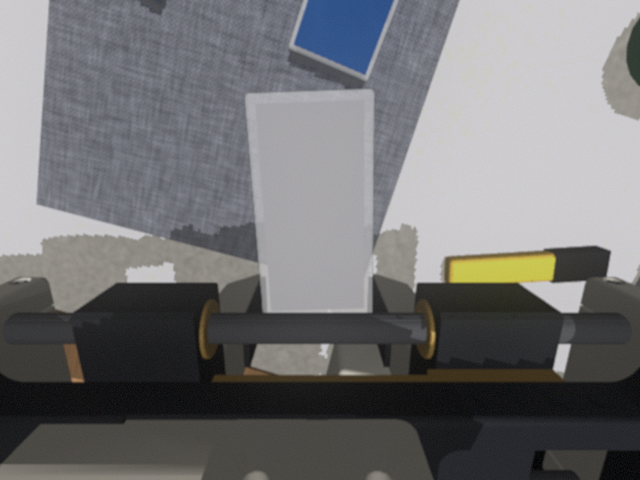

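>>> arm_command([
  [2, 0, 0, 0, 0.56],
  [4, 0, 0, 0, 0.56],
  [4, 0, 0, 0, 0.565],
  [4, 0, 0, 0, 0.565],
  [4, 0, 0, 0, 0.565],
])

```text
time: 23.45
tool_pos: [600.3, 222.0, 229.7]
tcp_rot: [2.259, 1.562, 0.962]
contact_force: [0.3, 1.2, -0.6]
grip_width: 51.7
```

```bash
python3 - <<'E'
from h import *
o=bot.get_obs();print(o["grip_width"],o["contact_force"],o["moment"],o["tool_pos"])
w=cam("wrist");cv2.imwrite("pics/w17.png",w["frame"])
E
```

```text
51.70414917890761 [ 0.3238729   1.22320373 -0.61737532] [-0.10711028  0.05277658 -0.04159266] [600.33090431 221.95987281 229.69234055]
```

View pics/w17.png

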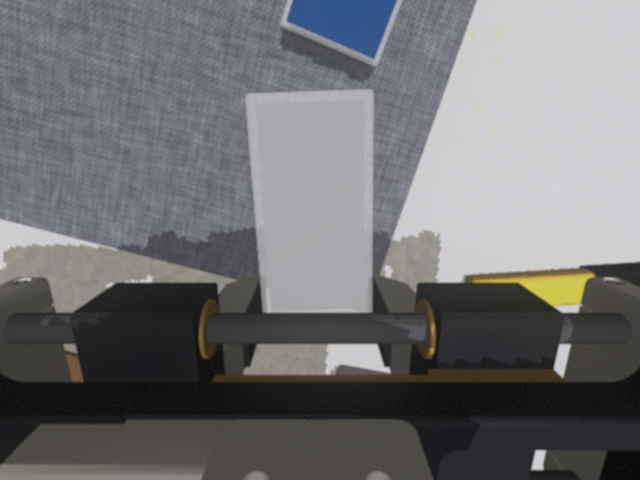

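>>> arm_command([
  [0, 0, 0, 0, 0.568],
  [0, 0, 0, 0, 0.568],
  [0, 0, 0, 0, 0.568],
])

```text
time: 23.8
tool_pos: [600.4, 222.0, 230.4]
tcp_rot: [2.175, 1.561, 0.878]
contact_force: [-0.2, 0.8, -0.0]
grip_width: 52.2
```

```bash
python3 - <<'E'
from h import *
o=bot.get_obs();print(o["grip_width"],o["tool_pos"])
w=cam("wrist");cv2.imwrite("pics/w18.png",w["frame"][60:320,200:440])
E
```

```text
52.16263064543243 [600.43065498 221.99632067 230.37471108]
```

View pics/w18.png

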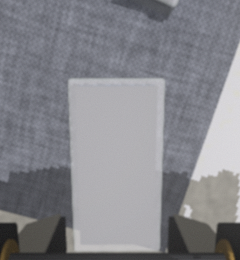

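```bash
python3 - <<'E'
from h import *
o=bot.get_obs();print(o["grip_width"],o["tool_pos"])
w=cam("wrist");cv2.imwrite("pics/w19.png",w["frame"])
s=cam("scene");crop(s,430,240,590,350,5,"pics/s19.png")
E
```

```text
52.17862209737723 [600.39735019 221.99442335 230.2057977 ]
```

View pics/w19.png

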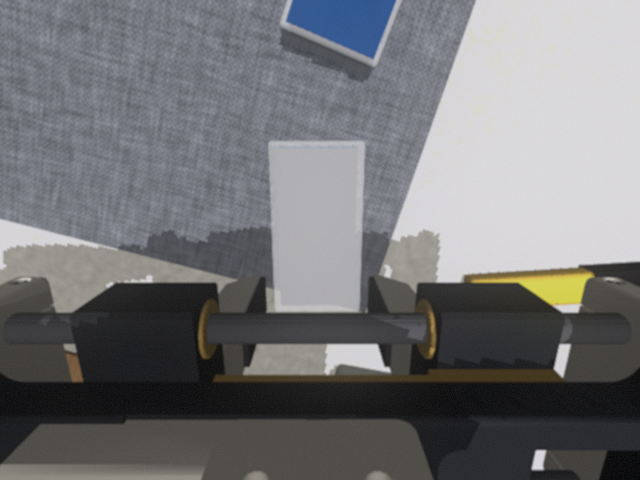

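View pics/s19.png

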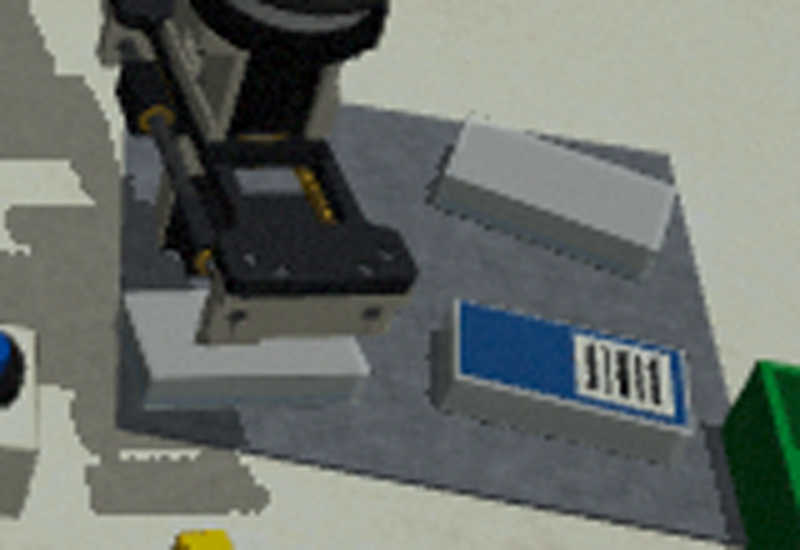

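>>> arm_command([
  [0, 0, 1, 0, 1],
  [-1, 0, 3, 0, 1],
  [-1, 0, 3, 0, 1],
  [-1, 0, 3, 0, 1],
  [-1, 0, 3, 0, 1],
  [-1, 0, 3, 0, 1],
])

```text
time: 24.55
tool_pos: [608.1, 193.5, 239.4]
tcp_rot: [2.29, 1.562, 0.994]
contact_force: [-0.1, -1.1, -0.3]
grip_width: 91.1
```

```bash
python3 - <<'E'
from h import *
w=cam("wrist");cv2.imwrite("pics/w20.png",w["frame"]); go([600,222,60],15.8)
E
```

```text
grip [608.9 194.7  80.3] jaw 15.7 q6 -0.09 -> shift cm [ 2.04 -0.13 -2.86] turn -0.1 t 24.6 w 91.3 F [ 0.2 -0.1  0. ]
```

View pics/w20.png

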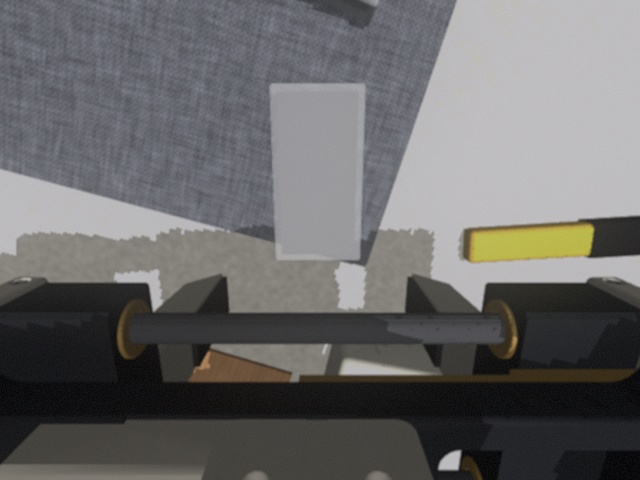

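```bash
python3 - <<'E'
from h import *
w=cam("wrist")
m,a=quad(w,[(270,84),(365,84),(361,261),(276,261)],27)
u=np.array([np.cos(np.radians(a)),np.sin(np.radians(a)),0])
G=m-u*53; G[2]=36; print(G); go(G,a-90)
E
```

```text
ctr [595.7 247.2  27. ] sides [50.4, 99.2, 51.7, 99.0] ang 3->0,2->1 106.1
[610.46479143 196.28925953  36.        ]
grip [609.  194.6  80.3] jaw 15.7 q6 -0.09 -> shift cm [ 4.44  0.16 -0.09] turn -0.4 t 24.65 w 91.8 F [ 0.4  0.8 -0.1]
```

>>> arm_command([
  [2, 0.15, -0.1, -0.4, 1],
  [4.4, 0.15, -0.1, -0.4, 0.8],
  [4.4, 0.15, -0.1, -0.4, 0.55],
  [4.4, 0.15, -0.1, -0.4, 0.55],
  [4.4, 0.15, -0.1, -0.4, 0.55],
  [4.4, 0.15, -0.1, -0.4, 0.55],
  [4.4, 0.15, -0.1, -0.4, 0.55],
  [4.4, 0.15, -0.1, -0.4, 0.55],
  [4.4, 0.15, -0.1, -0.4, 0.55],
  [4.4, 0.15, -0.1, -0.4, 0.55],
])

```text
time: 25.65
tool_pos: [609.8, 195.2, 196.6]
tcp_rot: [2.156, 1.561, 0.866]
contact_force: [-0.7, -0.7, 6.4]
grip_width: 50.5
```

```bash
python3 - <<'E'
from h import *
go([610.4,196.2,36],16)
w=cam("wrist");cv2.imwrite("pics/w21.png",w["frame"][60:340,180:460])
E
```

```text
grip [610.8 196.4  37.4] jaw 16.1 q6 -0.1 -> shift cm [ 0.14 -0.04  0.01] turn 0.1 t 25.65 w 50.5 F [-0.7 -0.7  6.4]
```

View pics/w21.png

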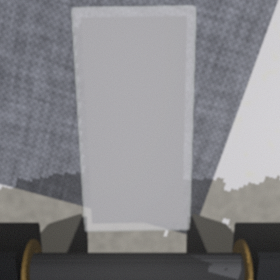

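>>> arm_command([
  [-0.8, 0, -0.2, 0, 0.55],
  [-1.6, 0, -0.5, 0, 0.55],
  [-2.4, 0, -0.8, 0, 0.56],
  [-3.2, 0, -1.2, 0, 0.56],
  [-3.2, 0, -1.2, 0, 0.56],
])

```text
time: 26.2
tool_pos: [606.4, 207.3, 230.2]
tcp_rot: [2.034, 1.559, 0.745]
contact_force: [0.1, 0.1, -1.8]
grip_width: 51.2
```

```bash
python3 - <<'E'
from h import *
go([610.4,196.2,36],16)
w=cam("wrist");cv2.imwrite("pics/w22.png",w["frame"][60:340,180:460])
s=cam("scene");crop(s,430,240,590,350,5,"pics/s22.png")
E
```

```text
grip [607.8 208.6  71. ] jaw 16.2 q6 -0.08 -> shift cm [ 3.5  -0.13  1.28] turn 0.2 t 26.2 w 51.2 F [ 0.1  0.1 -1.8]
```

View pics/w22.png

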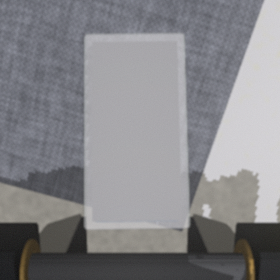

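View pics/s22.png

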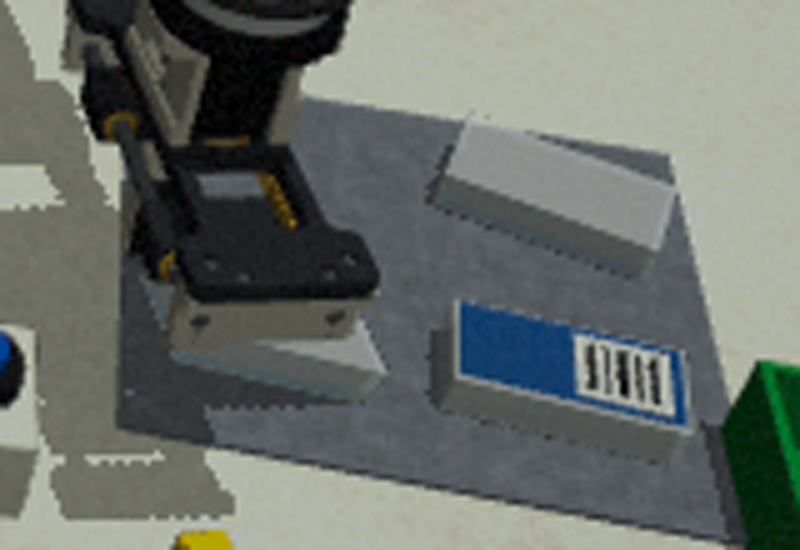

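>>> arm_command([
  [-0.6, 0, -0.5, 0, 0.56],
  [-1.2, 0, -1.0, 0, 0.56],
  [-1.8, 0, -1.6, 0, 0.56],
  [-2.4, 0, -2.2, 0, 0.56],
  [-2.9, 0, -2.9, 0, 0.56],
  [-3.35, 0, -3.6, 0, 0.56],
  [-3.35, 0, -3.6, 0, 0.56],
])

```text
time: 27.0
tool_pos: [595.7, 242.2, 263.5]
tcp_rot: [2.071, 1.559, 0.783]
contact_force: [-0.0, 0.1, -0.8]
grip_width: 51.7
```

```bash
python3 - <<'E'
from h import *
go([610.4,196.2,36],16)
w=cam("wrist");cv2.imwrite("pics/w23.png",w["frame"][60:340,180:460])
s=cam("scene");crop(s,430,240,590,350,5,"pics/s23.png")
E
```

```text
grip [597.  243.5 104.3] jaw 16.2 q6 -0.02 -> shift cm [ 6.8  -0.1   4.95] turn 0.2 t 27.0 w 51.7 F [-0.   0.1 -0.8]
```

View pics/w23.png

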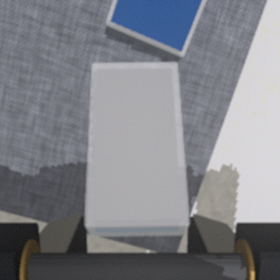

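View pics/s23.png

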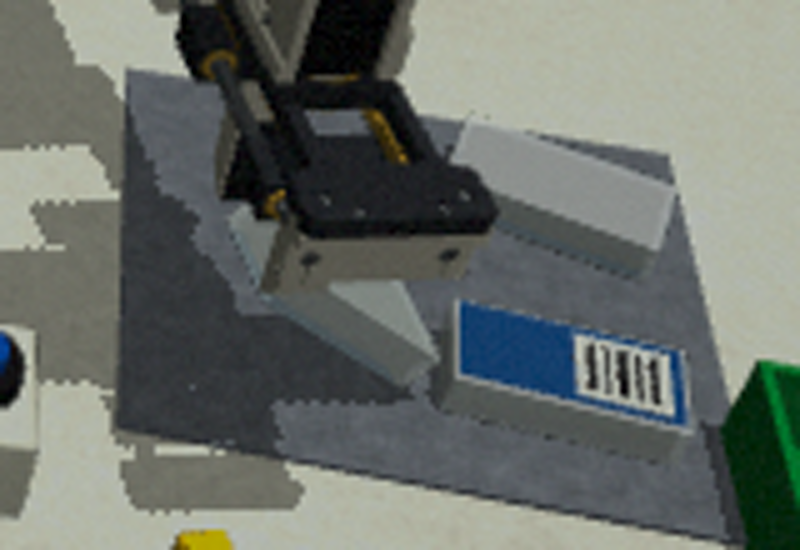

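>>> arm_command([
  [0, 0, 0, 0, 0.5],
  [0, 0, 0, 0, 0.4],
  [-1, 0, 0, 0, 0.4],
  [-3, 0, 1, 0, 0.4],
  [-5, 0, 2, 0, 0.4],
  [-5, 0, 2, 0, 0.4],
])

```text
time: 27.7
tool_pos: [602.2, 220.8, 316.2]
tcp_rot: [1.854, 1.555, 0.564]
contact_force: [1.4, 0.0, -0.8]
grip_width: 50.6
```

```bash
python3 - <<'E'
from h import *
go([550,-90,155],-3)
w=cam("wrist");cv2.imwrite("pics/w24.png",w["frame"][60:340,180:460])
E
```

```text
grip [604.3 222.1 157. ] jaw 16.1 q6 -0.05 -> shift cm [ -0.14 -13.87  28.48] turn 19.1 t 27.7 w 50.6 F [ 1.4  0.  -0.8]
```

View pics/w24.png

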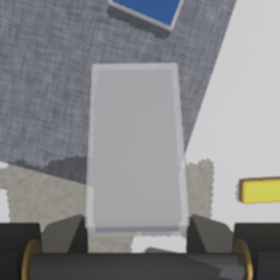

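>>> arm_command([
  [0, -1, 2, 2, 0.4],
  [0, -3, 6, 5, 0.4],
  [0, -5, 10, 8, 0.4],
  [0, -7, 14, 11, 0.4],
  [0, -9, 18, 14, 0.4],
  [0, -11, 22, 17, 0.4],
  [0, -13, 26, 19, 0.4],
  [0, -13.9, 28.5, 19, 0.4],
  [0, -13.9, 28.5, 19, 0.4],
])

```text
time: 28.65
tool_pos: [546.5, -93.9, 310.1]
tcp_rot: [2.343, 1.559, 0.718]
contact_force: [-0.1, -0.0, -1.0]
grip_width: 50.6
```

```bash
python3 - <<'E'
from h import *
go([550,-90,110],-3)
w=cam("wrist");cv2.imwrite("pics/w25.png",w["frame"])
s=cam("scene");crop(s,270,150,470,330,4,"pics/s25.png")
E
```

```text
grip [548.  -92.7 150.9] jaw -3.1 q6 -0.26 -> shift cm [ 4.09  0.15 -0.24] turn -0.1 t 28.65 w 50.6 F [-0.1 -0.  -1. ]
```

View pics/w25.png

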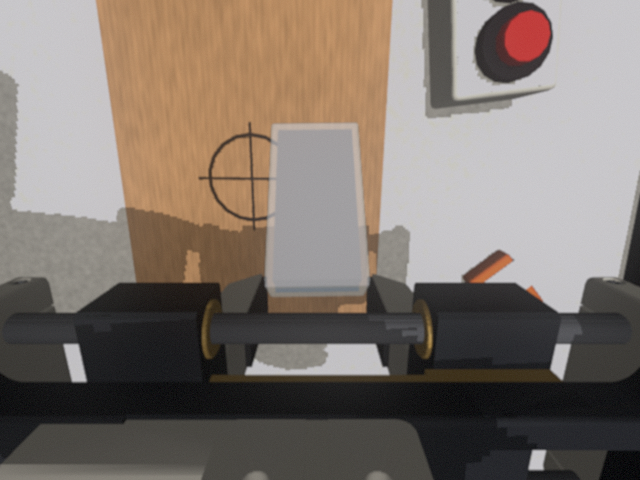

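View pics/s25.png

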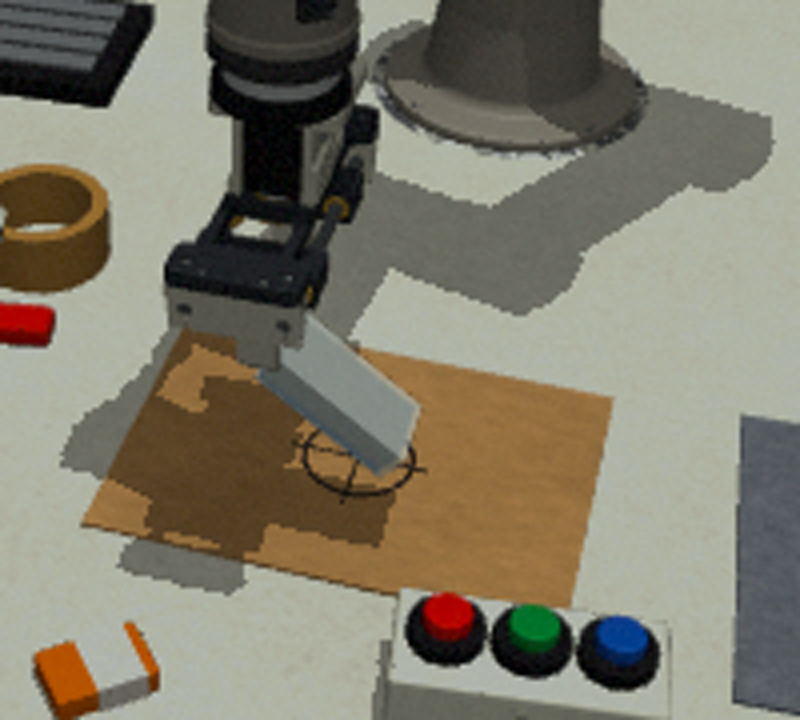

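>>> arm_command([
  [2, 0.2, 0, 0, 0.4],
  [4, 0.2, 0, 0, 0.4],
  [4.5, 0.2, 0, 0, 0.55],
  [4.5, 0.2, 0, 0, 0.56],
  [4.5, 0.2, 0, 0, 0.562],
  [4.5, 0.2, 0, 0, 0.564],
  [4.5, 0.2, 0, 0, 0.564],
  [4.5, 0.2, 0, 0, 0.565],
  [4.5, 0.2, 0, 0, 0.565],
  [4.5, 0.2, 0, 0, 0.565],
])

```text
time: 29.75
tool_pos: [549.4, -91.0, 265.8]
tcp_rot: [2.323, 1.557, 0.7]
contact_force: [0.6, -1.7, 2.7]
grip_width: 51.3
```

```bash
cat > v.py <<'E'
from h import *
import sys
n=sys.argv[1]; go([float(x) for x in sys.argv[2].split(",")] if len(sys.argv)>2 else [550,-90,100],float(sys.argv[3]) if len(sys.argv)>3 else -3)
w=cam("wrist")["frame"][60:340,180:460]; s=cam("scene"); s=s["frame"][170:310,290:450] if len(sys.argv)<5 else s["frame"][230:370,430:590]
a=cv2.resize(s,None,fx=3,fy=3,interpolation=cv2.INTER_CUBIC); b=cv2.resize(w,(420,420)) 
a=cv2.resize(a,(480,420)); cv2.imwrite(f"pics/{n}.png",cv2.resize(np.hstack([a,b[:, :]]),(800,373)))
E
python3 v.py v26
```

```text
grip [551.  -89.7 106.6] jaw -3.0 q6 -0.26 -> shift cm [ 0.66 -0.11  0.05] turn 0.0 t 29.75 w 51.3 F [ 0.6 -1.7  2.7]
```

View pics/v26.png

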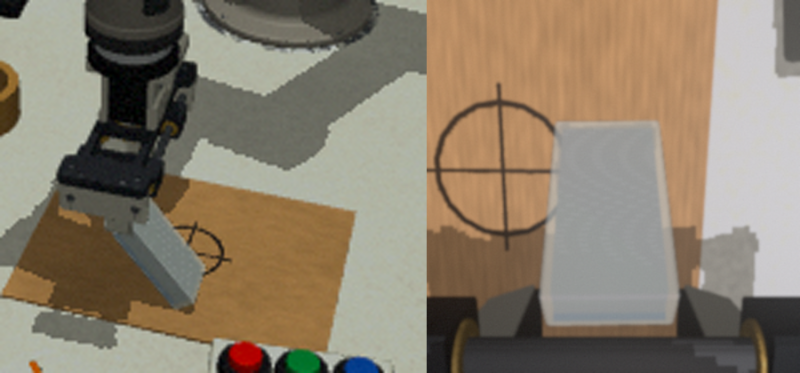

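>>> arm_command([
  [0, 0, -0.4, 0, 0.56],
  [-0.2, 0, -0.8, 0, 0.56],
  [-0.4, 0, -1.2, 0, 0.56],
  [-0.6, 0, -1.6, 0, 0.56],
  [-0.7, 0, -2.0, 0, 0.56],
  [-0.8, 0, -2.4, 0, 0.56],
  [-0.9, 0, -2.8, 0, 0.56],
  [-0.9, 0, -2.8, 0, 0.56],
])

```text
time: 30.65
tool_pos: [550.7, -62.4, 274.7]
tcp_rot: [2.402, 1.558, 0.78]
contact_force: [0.5, 0.2, -0.9]
grip_width: 51.5
```

```bash
python3 v.py v27
```

```text
grip [552.2 -60.9 115.5] jaw -2.9 q6 -0.21 -> shift cm [ 1.52 -0.08  2.93] turn 0.1 t 30.65 w 51.5 F [ 0.5  0.2 -0.9]
```

View pics/v27.png

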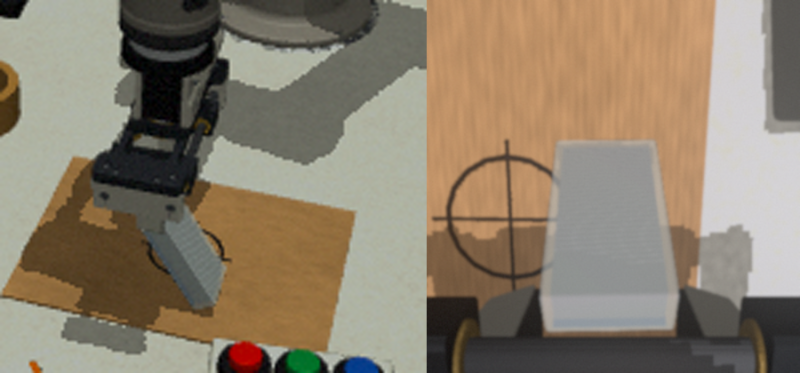

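>>> arm_command([
  [0.3, 0, -0.2, 0, 0.56],
  [0.5, 0, -0.6, 0, 0.56],
  [0.5, 0, -1.0, 0, 0.56],
  [0.4, 0, -1.4, 0, 0.56],
  [0.3, 0, -1.8, 0, 0.56],
  [0.2, 0, -2.2, 0, 0.56],
  [0.2, 0, -2.6, 0, 0.56],
  [0.1, 0, -3.0, 0, 0.56],
  [0.1, 0, -3.0, 0, 0.56],
])

```text
time: 31.65
tool_pos: [552.7, -32.9, 275.4]
tcp_rot: [2.167, 1.556, 0.545]
contact_force: [-2.0, -1.9, 9.6]
grip_width: 51.7
```

```bash
python3 v.py v28
```

```text
grip [554.7 -31.8 116.2] jaw -2.9 q6 -0.16 -> shift cm [ 1.57 -0.18  5.85] turn 0.1 t 31.65 w 51.7 F [-2.  -1.9  9.6]
```

View pics/v28.png

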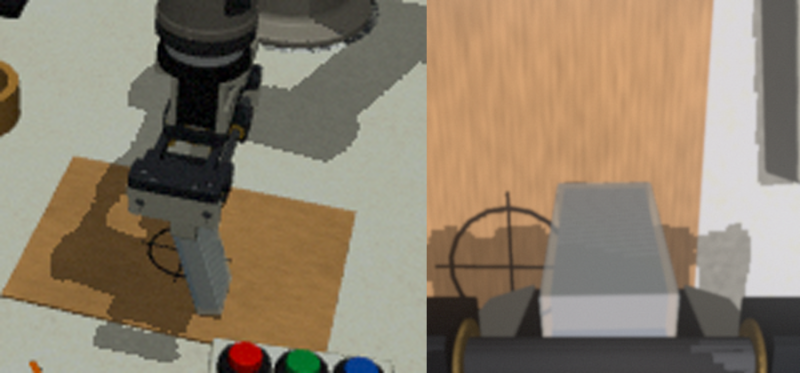

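>>> arm_command([
  [-0.2, 0, -0.4, 0, 0.56],
  [-0.3, 0, -0.8, 0, 0.56],
  [-0.3, 0, -1.2, 0, 0.56],
  [-0.3, 0, -1.6, 0, 0.56],
  [-0.3, 0, -2.0, 0, 0.56],
  [-0.3, 0, -2.5, 0, 0.56],
  [-0.2, 0, -3.0, 0, 0.56],
  [0, 0, -3.5, 0, 0.56],
  [0.2, 0, -4, 0, 0.56],
  [0.2, 0, -4, 0, 0.56],
])

```text
time: 32.75
tool_pos: [555.0, 7.1, 275.4]
tcp_rot: [2.032, 1.555, 0.41]
contact_force: [-3.8, -2.7, 12.5]
grip_width: 51.7
```

```bash
python3 v.py v29
```

```text
grip [557.3   8.1 116.2] jaw -2.9 q6 -0.08 -> shift cm [ 1.55 -0.25  9.85] turn 0.1 t 32.75 w 51.7 F [-3.8 -2.7 12.5]
```

View pics/v29.png

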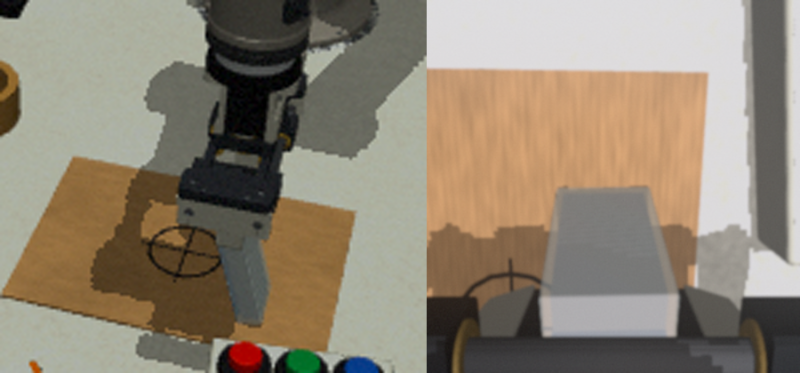

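>>> arm_command([
  [0, 0, 0, 0, 0.565],
  [0, 0, -0.4, 0, 0.566],
  [0, 0, -0.8, 0, 0.566],
  [0.1, 0, -1.2, 0, 0.566],
  [0.1, 0, -1.6, 0, 0.566],
  [0.1, 0, -1.6, 0, 0.566],
])

```text
time: 33.45
tool_pos: [555.7, 23.5, 274.3]
tcp_rot: [2.055, 1.555, 0.434]
contact_force: [-1.5, 0.8, 4.3]
grip_width: 52.2
```

```bash
python3 v.py v30
```

```text
grip [558.   24.6 115.1] jaw -2.9 q6 -0.05 -> shift cm [ 1.42 -0.24 11.49] turn 0.1 t 33.45 w 52.2 F [-1.5  0.8  4.3]
```

View pics/v30.png

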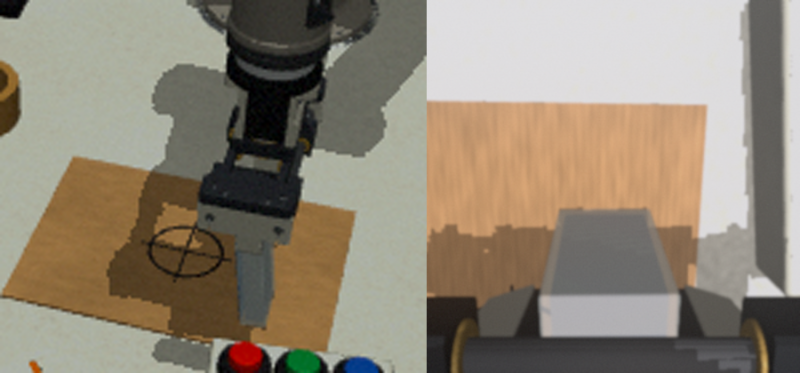

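>>> arm_command([
  [0, 0, -0.4, 0, 0.566],
  [0, 0, -0.8, 0, 0.566],
  [0.1, 0, -1.2, 0, 0.566],
  [0.1, 0, -1.2, 0, 0.567],
  [0.1, 0, -1.2, 0, 0.58],
  [0.1, 0, -1.2, 0, 0.62],
  [0.1, 0, -1.2, 0, 0.62],
])

```text
time: 34.25
tool_pos: [556.4, 34.9, 273.3]
tcp_rot: [2.043, 1.555, 0.421]
contact_force: [0.8, 0.6, -0.2]
grip_width: 56.8
```

```bash
python3 v.py v31
```

```text
grip [558.7  36.  114.1] jaw -2.9 q6 -0.03 -> shift cm [ 1.32 -0.25 12.63] turn 0.1 t 34.25 w 56.8 F [ 0.8  0.6 -0.2]
```

View pics/v31.png

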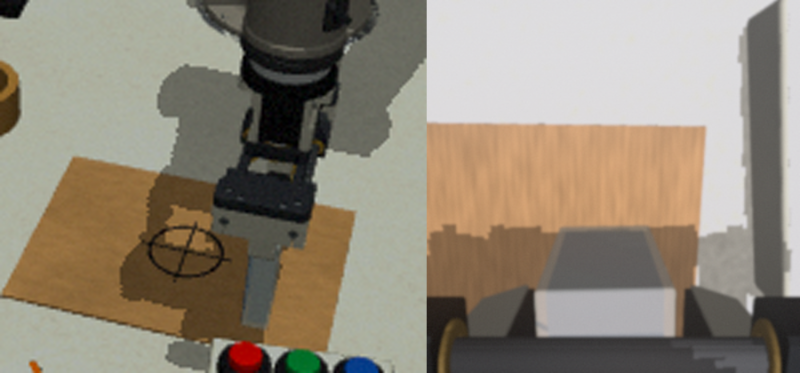

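>>> arm_command([
  [0.8, 0.1, 0, 0, 0.62],
  [0.8, 0.1, 0, 0, 0.4],
  [0.8, 0.1, 0, 0, 0.4],
  [0.8, 0.1, 0, 0, 0.4],
  [0.3, 0.1, 0, 0, 0.4],
  [-0.3, 0.1, 0, 0, 0.4],
  [-0.3, 0.1, 2, 0, 0.4],
  [-0.3, 0.1, 5, 0, 0.4],
  [-0.3, 0.1, 8, 0, 0.4],
  [-0.3, 0.1, 8, 0, 0.4],
])

```text
time: 35.35
tool_pos: [553.4, -47.9, 276.6]
tcp_rot: [1.937, 1.554, 0.312]
contact_force: [0.6, 0.6, -0.6]
grip_width: 52.1
```

```bash
python3 v.py v32
```

```text
grip [555.9 -47.2 117.4] jaw -3.1 q6 -0.18 -> shift cm [ 1.71 -0.38  4.32] turn -0.1 t 35.35 w 52.1 F [ 0.6  0.6 -0.6]
```

View pics/v32.png

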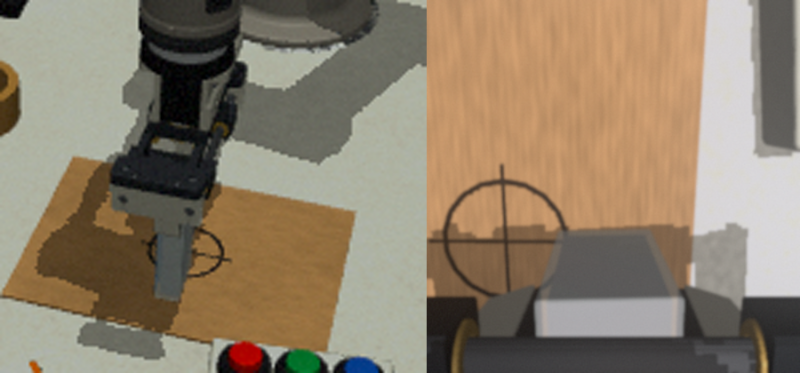

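>>> arm_command([
  [0.6, 0, 0, 0, 0.4],
  [1.1, 0, 0, 0, 0.4],
  [1.1, 0, 0, 0, 0.56],
  [1.1, 0, 0, 0, 0.62],
  [0.7, 0, 0, 0, 0.62],
  [0.1, 0, 0, 0, 0.6],
  [0.1, 0, 0, 0, 0.56],
  [0.1, 0, 0, 0, 0.56],
  [0.1, 0, 0, 0, 0.56],
  [0.1, 0, 0, 0, 0.565],
])

```text
time: 36.45
tool_pos: [553.5, -45.6, 276.3]
tcp_rot: [1.976, 1.553, 0.352]
contact_force: [-1.5, 0.8, 5.9]
grip_width: 51.8
```

>>> arm_command([
  [0, 0, -0.4, 0, 0.565],
  [0, 0, -0.9, 0, 0.565],
  [0.1, 0, -1.4, 0, 0.565],
  [0.2, 0, -2.0, 0, 0.565],
  [0.4, 0, -2.6, 0, 0.565],
  [0.6, 0, -3.2, 0, 0.565],
  [0.6, 0, -3.2, 0, 0.565],
])

```text
time: 37.15
tool_pos: [555.3, -12.2, 271.2]
tcp_rot: [2.006, 1.552, 0.384]
contact_force: [-3.7, 2.1, 8.9]
grip_width: 52.3
```

```bash
python3 v.py v33
```

```text
grip [558.  -11.1 112. ] jaw -2.9 q6 -0.12 -> shift cm [ 1.14 -0.41  7.93] turn 0.1 t 37.15 w 52.3 F [-3.7  2.1  8.9]
```

View pics/v33.png

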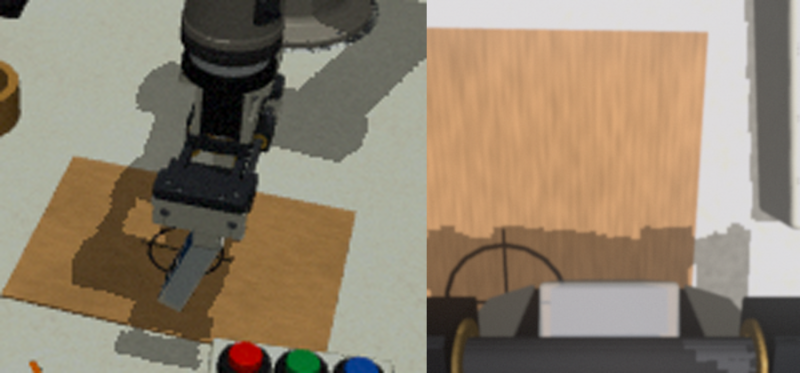

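>>> arm_command([
  [0.5, 0, -0.7, 0, 0.565],
  [1.0, 0, -1.3, 0, 0.565],
  [1.6, 0, -1.9, 0, 0.565],
  [2.2, 0, -2.4, 0, 0.565],
  [2.9, 0, -2.8, 0, 0.565],
  [3.6, 0, -3.2, 0, 0.565],
  [4.3, 0, -3.5, 0, 0.565],
  [4.3, 0, -3.5, 0, 0.565],
])

```text
time: 38.05
tool_pos: [557.5, 23.1, 227.1]
tcp_rot: [2.064, 1.555, 0.442]
contact_force: [1.0, 0.0, -1.3]
grip_width: 51.9
```

```bash
python3 v.py v34
```

```text
grip [559.8  24.2  67.9] jaw -2.9 q6 -0.05 -> shift cm [-3.3  -0.35 11.43] turn 0.1 t 38.05 w 51.9 F [ 1.   0.  -1.3]
```

View pics/v34.png

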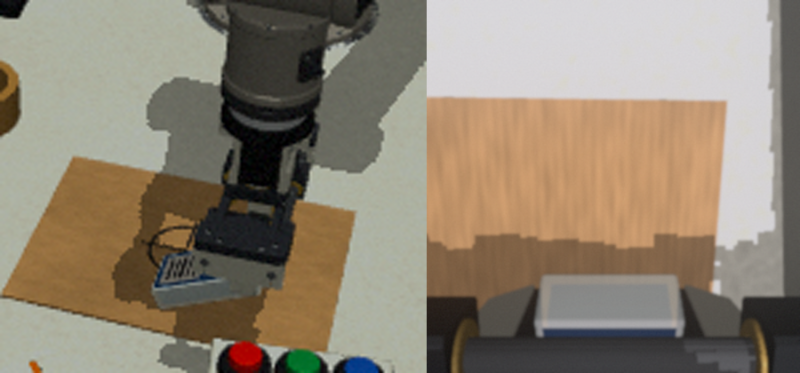

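>>> arm_command([
  [0.7, 0, -0.2, 0, 0.565],
  [1.4, 0, -0.4, 0, 0.565],
  [2.0, 0, -0.5, 0, 0.565],
  [2.4, 0, -0.6, 0, 0.565],
  [2.4, 0, -0.6, 0, 0.65],
  [2.4, 0, -0.6, 0, 1],
  [2.4, 0, -0.6, 0, 1],
  [2.4, 0, -0.6, 0, 1],
  [-3, 0, 0, 0, 1],
  [-8, 0, 0, 0, 1],
])

```text
time: 39.15
tool_pos: [556.1, 21.7, 303.4]
tcp_rot: [2.168, 1.558, 0.545]
contact_force: [1.7, 0.3, 0.4]
grip_width: 90.8
```

```bash
python3 v.py v35; python3 - <<'E'
from h import *
t=cam("top");crop(t,90,170,360,310,3,"pics/t35.png")
E
```

```text
grip [557.9  22.7 144.2] jaw -3.0 q6 -0.05 -> shift cm [ 4.34 -0.25 11.33] turn 0.0 t 39.15 w 90.8 F [1.7 0.3 0.4]
```

View pics/v35.png

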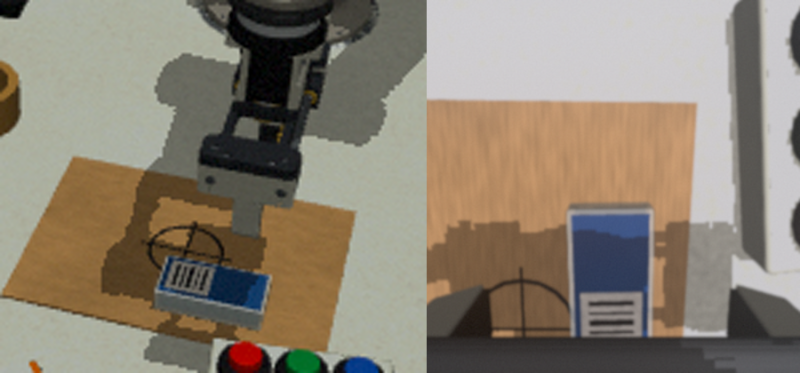

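View pics/t35.png

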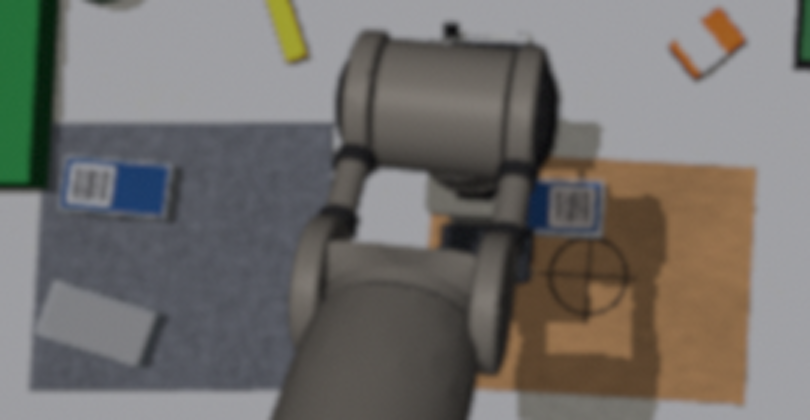

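```bash
python3 - <<'E'
from h import *
go([437,340,90],-15.7)
E
```

```text
grip [561.1  22.8 148.2] jaw -3.0 q6 -0.05 -> shift cm [  5.71 -14.18 -30.99] turn 12.7 t 39.3 w 91.4 F [-0.9  0.6 -1.3]
```

>>> arm_command([
  [0, -2, -4, 2, 1],
  [0, -4, -8, 4, 1],
  [0, -6, -12, 6, 1],
  [0, -8, -16, 8, 1],
  [1, -10, -20, 10, 1],
  [2, -12, -25, 12, 1],
  [4, -14, -29, 12.7, 1],
  [5.5, -14.2, -31, 12.7, 1],
  [5.5, -14.2, -31, 12.7, 1],
])

```text
time: 40.2
tool_pos: [430.9, 341.3, 248.1]
tcp_rot: [2.032, 1.551, 0.192]
contact_force: [0.6, 0.0, 0.2]
grip_width: 91.8
```

```bash
python3 - <<'E'
from h import *
w=cam("wrist");cv2.imwrite("pics/w36.png",w["frame"]); go([437,340,90],-15.7)
E
```

```text
grip [435.  340.6  90. ] jaw -15.5 q6 0.81 -> shift cm [0.01 0.21 0.  ] turn 0.2 t 40.25 w 91.8 F [ 0.  -0.1 -0.4]
```

View pics/w36.png

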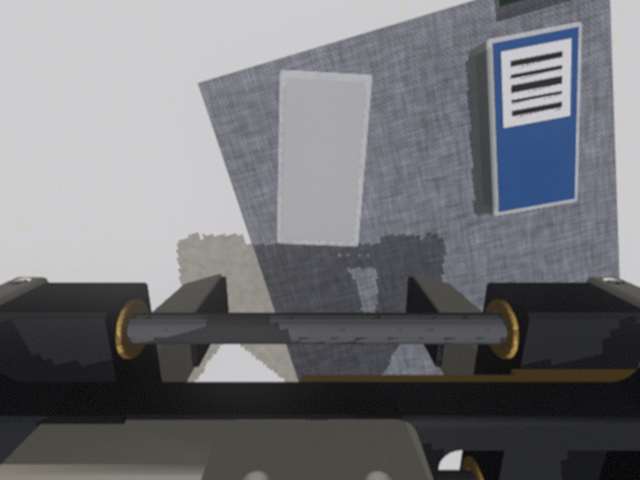

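```bash
python3 - <<'E'
from h import *
w=cam("wrist")
m,a=quad(w,[(281,70),(372,75),(359,246),(277,242)],27)
u=np.array([np.cos(np.radians(a)),np.sin(np.radians(a)),0])
G=m-u*53; G[2]=36; print(G); go(G,a-90)
quad(w,[(488,41),(579,25),(577,199),(496,214)],27)
E
```

```text
ctr [456.8 399.4  27. ] sides [50.5, 99.1, 51.8, 98.5] ang 3->0,2->1 71.9
[440.24721086 349.01467645  36.        ]
grip [435.9 339.8  91. ] jaw -15.6 q6 0.81 -> shift cm [ 5.51  0.06 -0.95] turn 2.6 t 40.3 w 92.0 F [ 0.7  0.3 -0.2]
ctr [581.8 387.3  27. ] sides [49.4, 96.5, 50.1, 97.6] ang 3->0,2->1 85.4
```

>>> arm_command([
  [2, 0.05, -0.9, 2.6, 1],
  [4.5, 0.05, -0.9, 2.6, 0.9],
  [5.4, 0.05, -0.9, 2.6, 0.7],
  [5.4, 0.05, -0.9, 2.6, 0.55],
  [5.4, 0.05, -0.9, 2.6, 0.55],
  [5.4, 0.05, -0.9, 2.6, 0.55],
  [5.4, 0.05, -0.9, 2.6, 0.55],
  [5.4, 0.05, -0.9, 2.6, 0.55],
  [5.4, 0.05, -0.9, 2.6, 0.55],
  [5.4, 0.05, -0.9, 2.6, 0.55],
])

```text
time: 41.3
tool_pos: [436.6, 348.0, 197.3]
tcp_rot: [2.098, 1.547, 0.21]
contact_force: [-1.0, -1.2, 6.6]
grip_width: 50.9
```

>>> arm_command([
  [-0.8, 0, -0.2, 0, 0.55],
  [-1.6, 0, -0.5, 0, 0.555],
  [-2.4, 0, -0.8, 0, 0.56],
  [-3.2, 0, -1.2, 0, 0.56],
  [-3.9, 0, -1.7, 0, 0.56],
  [-4.6, 0, -2.3, 0, 0.56],
  [-5.2, 0, -2.9, 0, 0.56],
  [-5.8, 0, -3.5, 0, 0.56],
  [-5.8, 0, -3.5, 0, 0.56],
])

```text
time: 42.2
tool_pos: [446.6, 381.9, 256.6]
tcp_rot: [2.133, 1.545, 0.246]
contact_force: [0.5, -0.2, -0.6]
grip_width: 51.6
```

```bash
python3 v.py v37 440,349,36 -18 m
```

```text
grip [450.5 382.9  97.4] jaw -18.2 q6 0.9 -> shift cm [ 6.09 -0.07  3.63] turn -0.2 t 42.2 w 51.6 F [ 0.5 -0.2 -0.6]
```

View pics/v37.png

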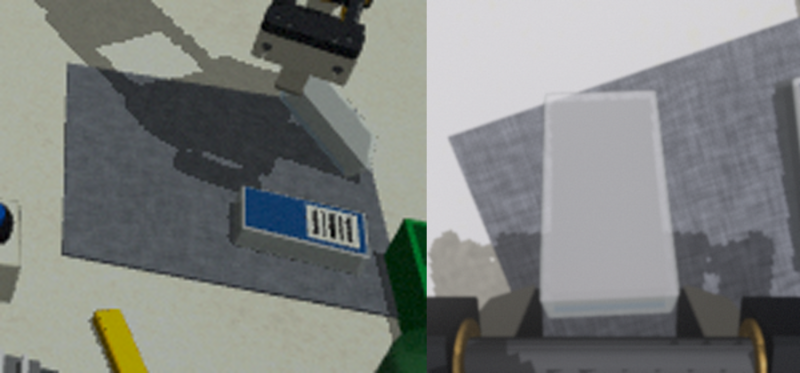

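>>> arm_command([
  [0, 0, 0, 0, 0.5],
  [0, 0, 0, 0, 0.4],
  [-1, 0, 0, 0, 0.4],
  [-3, 0, 1, 0, 0.4],
  [-5, 0, 2, 0, 0.4],
  [-5.5, 0, 4, 0, 0.4],
  [-5.5, 0, 4, 0, 0.4],
])

```text
time: 43.0
tool_pos: [432.0, 341.5, 311.6]
tcp_rot: [2.087, 1.547, 0.198]
contact_force: [0.8, 0.2, -1.7]
grip_width: 49.7
```

```bash
python3 v.py v38 438,-95,150 -3 m
```

```text
grip [435.8 342.3 152.5] jaw -18.2 q6 0.85 -> shift cm [4.000e-02 1.387e+01 4.147e+01] turn -15.2 t 43.0 w 49.7 F [ 0.8  0.2 -1.7]
```

View pics/v38.png

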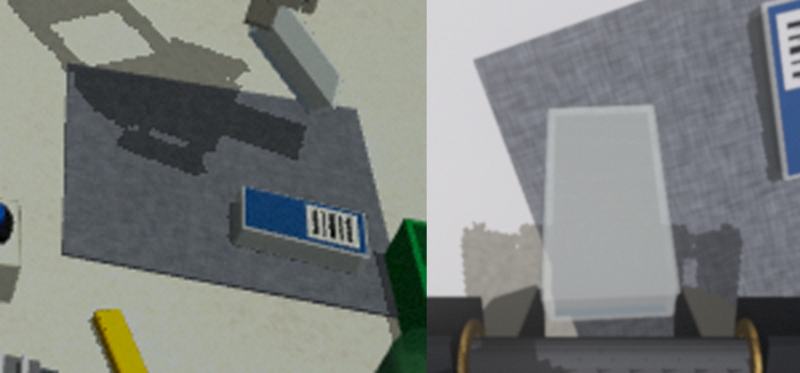

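>>> arm_command([
  [0, 1, 3, -1, 0.4],
  [0, 2, 7, -3, 0.4],
  [0, 4, 12, -5, 0.4],
  [0, 6, 17, -7, 0.4],
  [0, 8, 22, -9, 0.4],
  [0, 9, 27, -11, 0.4],
  [0, 11, 32, -13, 0.4],
  [0, 13, 37, -15, 0.4],
  [0, 13.9, 40.5, -15.2, 0.4],
  [0, 13.9, 41.5, -15.2, 0.4],
])

```text
time: 44.1
tool_pos: [435.8, -98.7, 308.2]
tcp_rot: [1.782, 1.546, 0.156]
contact_force: [0.3, 0.8, -0.9]
grip_width: 50.1
```

```bash
python3 v.py v39 438,-95,108 -3
```

```text
grip [439.7 -98.1 149. ] jaw -3.2 q6 -0.35 -> shift cm [ 4.1  -0.29 -0.28] turn -0.2 t 44.1 w 50.1 F [ 0.3  0.8 -0.9]
```

View pics/v39.png

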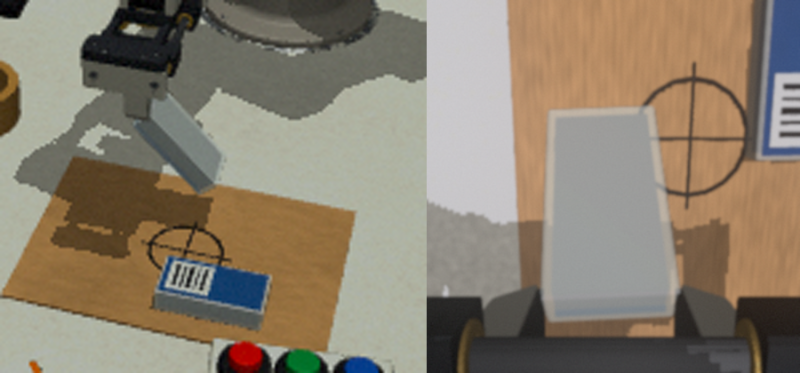

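>>> arm_command([
  [2, 0, 0, 0, 0.4],
  [4, 0, 0, 0, 0.4],
  [4.3, 0, 0, 0, 0.55],
  [4.3, 0, 0, 0, 0.56],
  [4.3, 0, 0, 0, 0.562],
  [4.3, 0, 0, 0, 0.564],
  [4.3, 0, 0, 0, 0.565],
  [4.2, 0, -0.4, 0, 0.565],
  [4.0, 0, -0.8, 0, 0.565],
  [3.8, 0, -1.2, 0, 0.565],
])

```text
time: 45.2
tool_pos: [437.0, -84.5, 270.5]
tcp_rot: [1.833, 1.546, 0.205]
contact_force: [0.9, -0.2, -0.0]
grip_width: 51.7
```

```bash
python3 v.py v40 438,-95,108 -3
```

```text
grip [440.9 -83.7 111.4] jaw -3.2 q6 -0.32 -> shift cm [ 0.32 -0.23  1.15] turn -0.2 t 45.2 w 51.7 F [ 0.9 -0.2 -0. ]
```

View pics/v40.png

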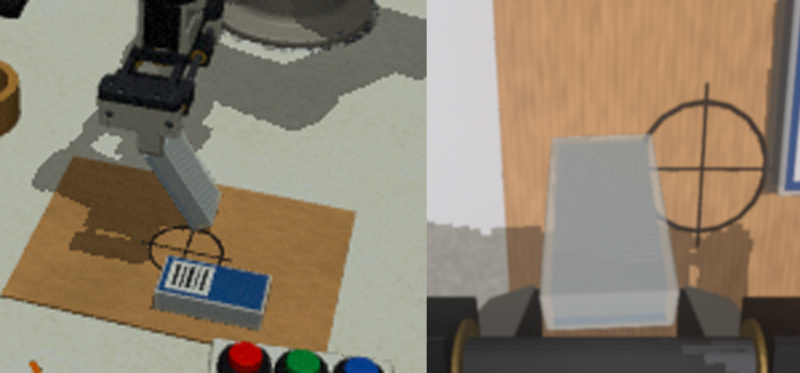

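>>> arm_command([
  [0.1, 0, -0.4, 0, 0.565],
  [0, 0, -0.8, 0, 0.565],
  [-0.1, 0, -1.2, 0, 0.565],
  [-0.2, 0, -1.6, 0, 0.565],
  [-0.3, 0, -2.0, 0, 0.565],
  [-0.3, 0, -2.4, 0, 0.565],
  [-0.3, 0, -2.8, 0, 0.565],
  [-0.3, 0, -3.2, 0, 0.565],
  [-0.3, 0, -3.6, 0, 0.565],
  [-0.3, 0, -3.6, 0, 0.565],
])

```text
time: 46.3
tool_pos: [438.8, -47.7, 273.8]
tcp_rot: [1.848, 1.546, 0.222]
contact_force: [-1.2, -0.4, 6.6]
grip_width: 51.8
```

```bash
python3 v.py v41 438,-95,108 -3
```

```text
grip [442.6 -46.9 114.7] jaw -3.2 q6 -0.24 -> shift cm [ 0.63 -0.21  4.84] turn -0.2 t 46.3 w 51.8 F [-1.2 -0.4  6.6]
```

View pics/v41.png

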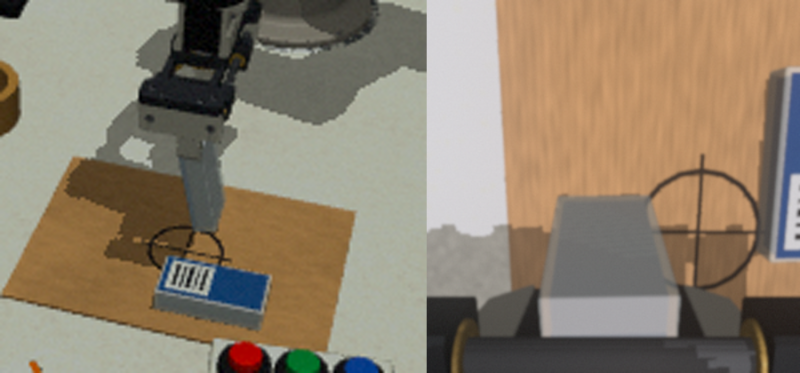

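>>> arm_command([
  [0, 0, -0.5, 0, 0.566],
  [0, 0, -1.0, 0, 0.566],
  [0, 0, -1.5, 0, 0.566],
  [0, 0, -2.0, 0, 0.566],
  [0, 0, -2.5, 0, 0.565],
  [0.1, 0, -3.0, 0, 0.565],
  [0.2, 0, -3.6, 0, 0.565],
  [0.4, 0, -4.2, 0, 0.565],
  [0.6, 0, -4.8, 0, 0.565],
  [0.6, 0, -4.8, 0, 0.565],
])

```text
time: 47.4
tool_pos: [441.8, 0.8, 269.0]
tcp_rot: [1.832, 1.545, 0.207]
contact_force: [-2.4, 0.8, 9.4]
grip_width: 52.1
```

```bash
python3 v.py v42 438,-95,108 -3
```

```text
grip [445.8   1.7 109.9] jaw -3.1 q6 -0.13 -> shift cm [ 0.12 -0.25  9.7 ] turn -0.1 t 47.4 w 52.1 F [-2.4  0.8  9.4]
```

View pics/v42.png

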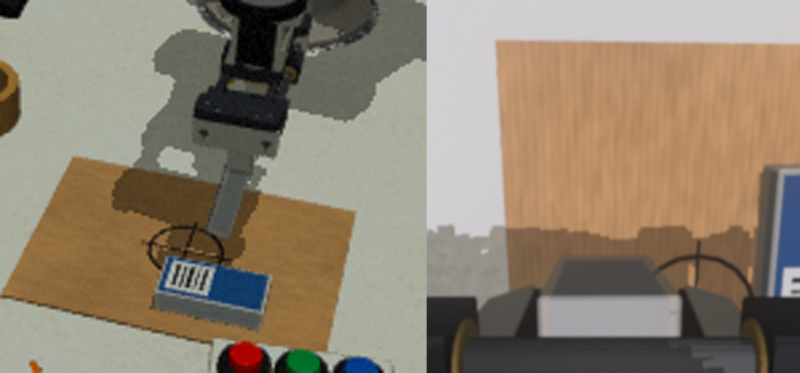

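>>> arm_command([
  [0.1, 0, -0.6, 0, 0.565],
  [0.3, 0, -1.2, 0, 0.565],
  [0.6, 0, -1.8, 0, 0.565],
  [1.0, 0, -2.4, 0, 0.565],
  [1.5, 0, -3.0, 0, 0.565],
  [2.1, 0, -3.6, 0, 0.565],
  [2.8, 0, -4.2, 0, 0.565],
  [3.5, 0, -4.7, 0, 0.565],
  [4.3, 0, -5.2, 0, 0.565],
  [4.8, 0, -5.5, 0, 0.565],
])

```text
time: 48.5
tool_pos: [446.0, 56.2, 220.7]
tcp_rot: [1.835, 1.545, 0.21]
contact_force: [0.4, 0.5, 1.6]
grip_width: 51.8
```

```bash
python3 v.py v43 438,-95,108 -3
```

```text
grip [450.   57.1  61.5] jaw -3.1 q6 -0.0 -> shift cm [-4.76 -0.25 15.22] turn -0.1 t 48.5 w 51.8 F [0.4 0.5 1.6]
```

View pics/v43.png

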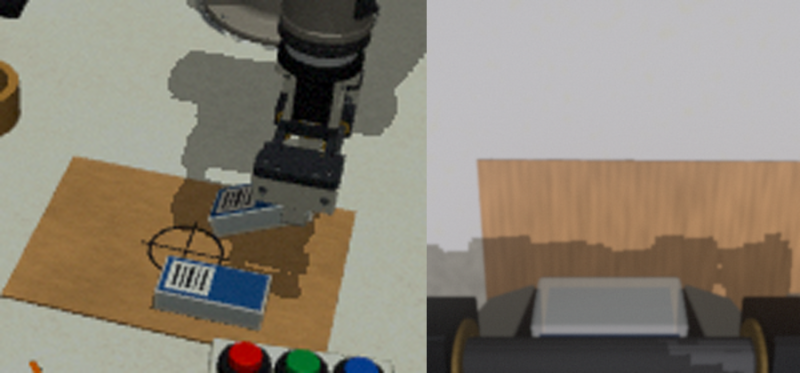

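>>> arm_command([
  [0.7, 0, -0.1, 0, 0.565],
  [1.3, 0, -0.2, 0, 0.565],
  [1.8, 0, -0.2, 0, 0.565],
  [2.1, 0, -0.2, 0, 0.565],
  [2.1, 0, -0.2, 0, 0.65],
  [2.1, 0, -0.2, 0, 1],
  [2.1, 0, -0.2, 0, 1],
  [2.1, 0, -0.2, 0, 1],
  [-3, 0, 0, 0, 1],
  [-8, 0, 0, 0, 1],
])

```text
time: 49.6
tool_pos: [443.6, 55.4, 299.3]
tcp_rot: [1.911, 1.552, 0.286]
contact_force: [2.3, -0.1, 0.7]
grip_width: 90.7
```

```bash
python3 v.py v44 581,390,120 -4; python3 - <<'E'
from h import *
t=cam("top");crop(t,90,170,360,310,3,"pics/t44.png")
E
```

```text
grip [446.5  56.3 140.1] jaw -3.1 q6 0.0 -> shift cm [  2.44  11.57 -34.04] turn 0.9 t 49.6 w 90.7 F [ 2.3 -0.1  0.7]
```

View pics/v44.png

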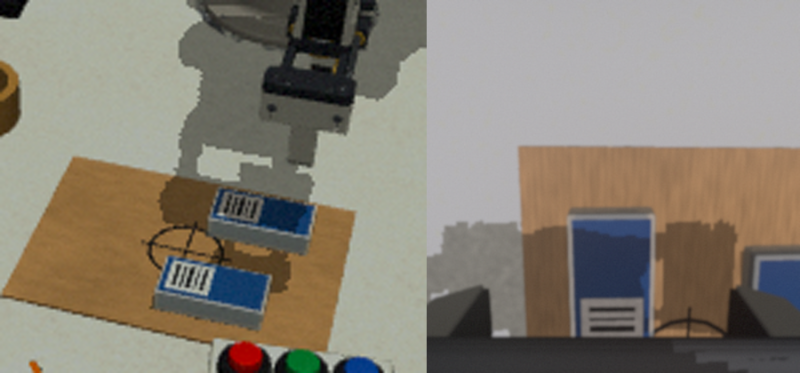

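View pics/t44.png

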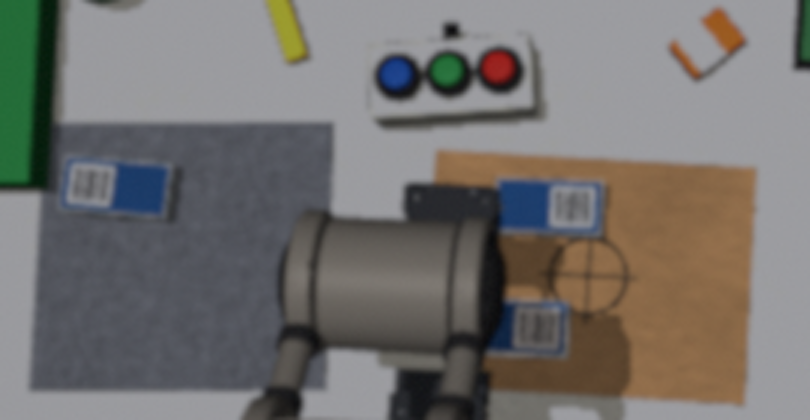

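>>> arm_command([
  [0, 1, -4, 0, 1],
  [0, 3, -8, 0, 1],
  [0, 4, -12, 0, 1],
  [0, 6, -16, 0, 1],
  [0, 8, -20, 0, 1],
  [0, 10, -24, 0, 1],
  [1, 11.5, -28, 1, 1],
  [2, 11.5, -30, 1, 1],
  [2, 11.5, -30, 1, 1],
])

```text
time: 50.65
tool_pos: [575.1, 351.1, 283.9]
tcp_rot: [1.755, 1.545, 0.116]
contact_force: [-0.7, 0.2, -0.5]
grip_width: 91.9
```

```bash
python3 - <<'E'
from h import *
w=cam("wrist");cv2.imwrite("pics/w45.png",w["frame"]); go([581,387,27],-4)
E
```

```text
grip [579.5 349.9 125.9] jaw -4.0 q6 0.51 -> shift cm [ 9.9  -0.36 -3.66] turn 0.0 t 50.7 w 92.0 F [-1.  -0.   0.1]
```

View pics/w45.png

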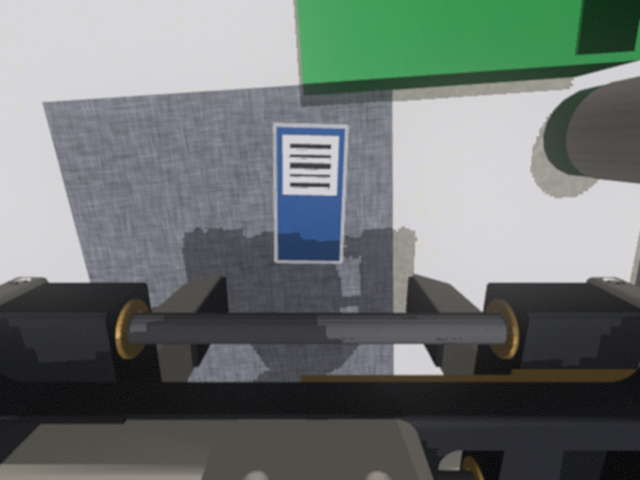

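```bash
python3 - <<'E'
from h import *
w=cam("wrist")
m,a=quad(w,[(273,124),(349,125),(343,264),(275,263)],27)
m[2]=28; go(m,a-90)
E
```

```text
ctr [580.6 386.6  27. ] sides [51.2, 99.6, 51.2, 98.8] ang 3->0,2->1 84.9
grip [580. 349. 127.] jaw -4.1 q6 0.51 -> shift cm [ 9.91 -0.48 -3.7 ] turn 1.0 t 50.75 w 91.9 F [-0.2 -0.3  0.5]
```

>>> arm_command([
  [0, -0.5, -3.7, 1, 1],
  [4, -0.5, -3.7, 1, 1],
  [8, -0.5, -3.7, 1, 1],
  [9.9, -0.5, -3.7, 1, 0.9],
  [9.9, -0.5, -3.7, 1, 0.6],
  [9.9, -0.5, -3.7, 1, 0.4],
  [9.9, -0.5, -3.7, 1, 0.4],
  [9.9, -0.5, -3.7, 1, 0.4],
  [9.9, -0.5, -3.7, 1, 0.4],
  [9.9, -0.5, -3.7, 1, 0.4],
])

```text
time: 51.75
tool_pos: [576.2, 386.0, 188.5]
tcp_rot: [1.769, 1.542, 0.11]
contact_force: [-1.1, -2.6, 6.3]
grip_width: 51.9
```

>>> arm_command([
  [-2, 0, 0, 0, 0.4],
  [-6, 0, 1, 0, 0.4],
  [-10, 0, 2, 0, 0.4],
  [-10, 0, 3, 0, 0.4],
  [-10, 0, 3, 0, 0.4],
])

```text
time: 52.25
tool_pos: [570.7, 354.8, 289.2]
tcp_rot: [1.775, 1.54, 0.115]
contact_force: [-1.0, -0.2, -1.8]
grip_width: 52.0
```

```bash
python3 v.py v46 500,-112,130 -3 m
```

```text
grip [575.5 355.4 130.1] jaw -5.1 q6 0.54 -> shift cm [-0.38 -3.36 47.22] turn -2.1 t 52.25 w 52.0 F [-1.  -0.2 -1.8]
```

View pics/v46.png

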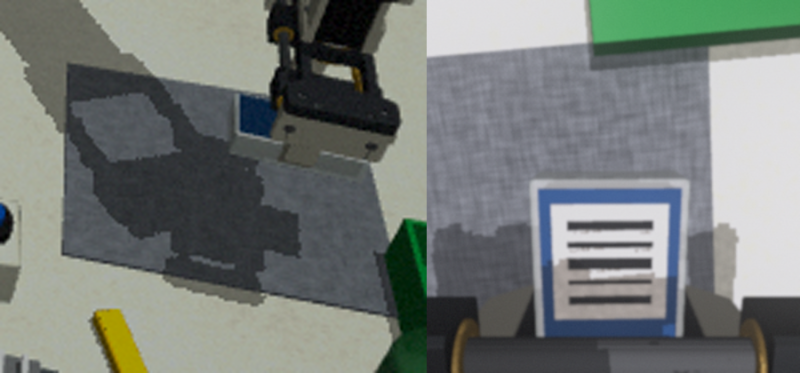

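>>> arm_command([
  [0, 0, 3, 0, 0.4],
  [0, -1, 7.5, 0, 0.4],
  [0, -1, 12.5, -1, 0.4],
  [0, -2, 17.5, -1, 0.4],
  [0, -2, 22.5, -1, 0.4],
  [0, -2, 27.5, -2, 0.4],
  [0, -3, 32.5, -2, 0.4],
  [0, -3.4, 37.5, -2, 0.4],
  [0, -3.4, 42.5, -2, 0.4],
  [0, -3.4, 46, -2, 0.4],
])

```text
time: 53.35
tool_pos: [495.1, -101.7, 282.4]
tcp_rot: [1.746, 1.547, 0.121]
contact_force: [1.1, 1.6, -0.7]
grip_width: 51.8
```

```bash
python3 v.py v47 500,-112,32 -3
```

```text
grip [ 498.9 -101.3  123.2] jaw -3.1 q6 -0.31 -> shift cm [ 9.12 -0.05  1.1 ] turn -0.1 t 53.35 w 51.8 F [ 1.1  1.6 -0.7]
```

View pics/v47.png

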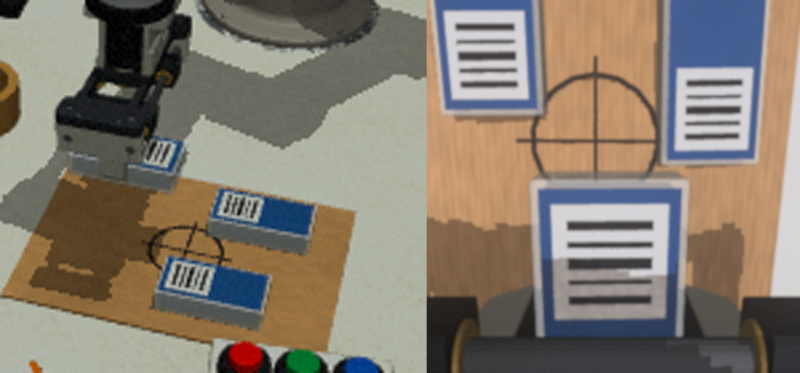

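>>> arm_command([
  [3, 0, 1.1, 0, 0.4],
  [6.5, 0, 1.1, 0, 0.4],
  [8.5, 0, 1.1, 0, 0.4],
  [9.2, 0, 1.1, 0, 0.4],
  [9.2, 0, 1.1, 0, 0.6],
  [9.2, 0, 1.1, 0, 1],
  [9.2, 0, 1.1, 0, 1],
  [9.2, 0, 1.1, 0, 1],
  [9.2, 0, 1.1, 0, 1],
  [4, 0, 1.1, 0, 1],
])

```text
time: 54.45
tool_pos: [494.2, -113.5, 235.2]
tcp_rot: [2.17, 1.557, 0.541]
contact_force: [-0.1, -1.4, 0.5]
grip_width: 89.6
```

```bash
python3 - <<'E'
from h import *
go([500,-60,250],-3)
E
```

```text
grip [ 496.  -112.4   76. ] jaw -3.4 q6 -0.33 -> shift cm [-17.36   0.28  -5.39] turn -0.4 t 54.45 w 89.6 F [-0.1 -1.4  0.5]
```

>>> arm_command([
  [-5, 0, 0, 0, 1],
  [-10, 0, 0, 0, 1],
  [-15, 0, -4, 0, 0.8],
  [-18, 0, -8, 0, 0.6],
  [-18, 0, -13, 0, 0.4],
  [-18, 0, -18, 0, 0.2],
  [-18, 0, -23, 0, 0],
  [-18, 0, -28, 0, 0],
  [-18, 0, -33, 0, 0],
  [-18, 0, -33, 0, 0],
])

```text
time: 55.45
tool_pos: [510.8, 218.9, 417.7]
tcp_rot: [2.253, 1.556, 0.628]
contact_force: [0.1, -0.9, 0.1]
grip_width: 32.2
```

```bash
python3 - <<'E'
from h import *
t=cam("top");crop(t,180,150,440,320,3,"pics/t48.png");s=cam("scene");cv2.imwrite("pics/s48.png",s["frame"])
go([678,81,120],-3)
E
```

```text
grip [512.9 217.2 258.3] jaw -3.2 q6 0.32 -> shift cm [13.92 17.09 12.79] turn -0.2 t 55.55 w 24.3 F [ 0.5 -0.9 -0.7]
```

View pics/t48.png

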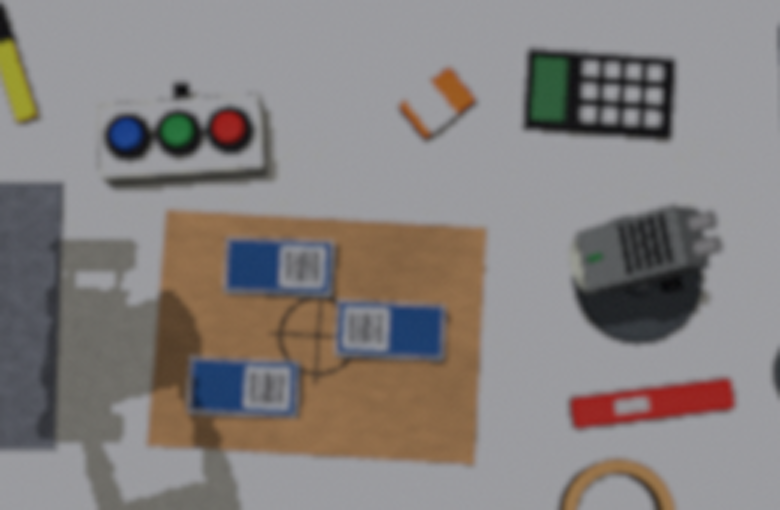

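View pics/s48.png

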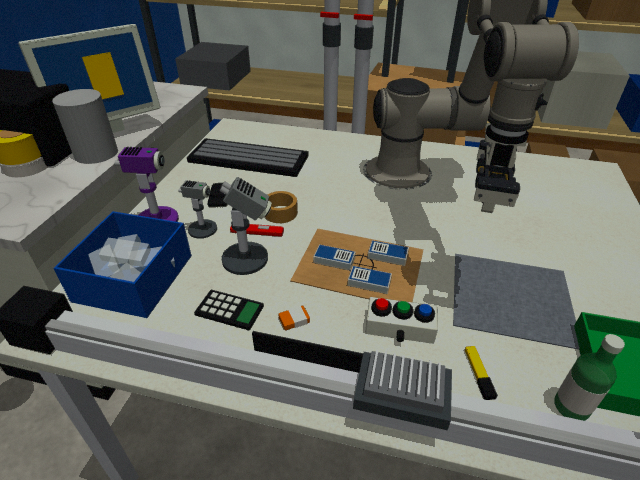

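```bash
python3 - <<'E'
from h import *
t=cam("top");s=cam("scene");im=cv2.resize(t["frame"][200:290,350:440],None,fx=6,fy=6,interpolation=cv2.INTER_CUBIC);im2=cv2.resize(s["frame"][170:220,215:275],None,fx=10.8,fy=10.8,interpolation=cv2.INTER_CUBIC)
b=np.array([547.5,-337.2,160])
h,T=np.radians([99.6,34.3]);u=np.array([np.cos(h),np.sin(h),0]);z=np.array([0,0,1.])
d=np.cos(T)*u-np.sin(T)*z;n=np.sin(T)*u+np.cos(T)*z;l=np.cross(n,d)
for a in(-45,45):
  for c in(-25,25):
    P=b+65*n+a*d+c*l
    p=(proj(t,P)-[350,200]+.5)*6; cv2.circle(im,tuple(int(v) for v in p),3,(0,0,255),1)
    p=(proj(s,P)-[215,170]+.5)*10.8; cv2.circle(im2,tuple(int(v) for v in p),4,(0,0,255),1)
h=540
cv2.imwrite("pics/chk.png",cv2.resize(np.hstack([im,cv2.resize(im2,(648,540))]),(800,364)))
E
```

```text
(no output)
```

View pics/chk.png

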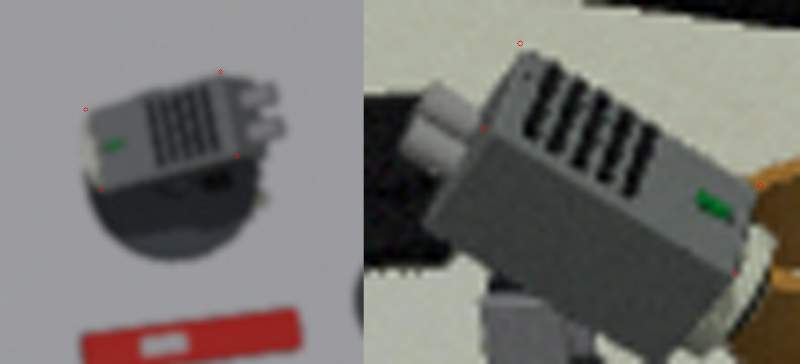

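```bash
python3 - <<'E'
from h import *
go([678,81,115],87)
E
```

```text
grip [513.2 214.8 258.4] jaw -3.4 q6 0.31 -> shift cm [14.44 17.08 12.48] turn 89.6 t 55.65 w 16.3 F [0.6 0.5 0.3]
```

>>> arm_command([
  [0, 2, 2, 8.5, 0],
  [0, 4, 4, 17, 0],
  [0, 6, 6, 25, 0],
  [0, 9, 8, 34, 0],
  [0, 12, 10, 42, 0],
  [0, 15, 11, 51, 0],
  [0, 17, 12.5, 59, 0],
  [0, 17, 12.5, 68, 0],
  [0, 17, 12.5, 76, 0],
  [3, 17, 12.5, 84, 0],
])

```text
time: 56.65
tool_pos: [674.7, 76.1, 392.8]
tcp_rot: [-2.902, 1.55, 0.276]
contact_force: [0.7, 0.3, 0.6]
grip_width: 0.4
```

```bash
python3 - <<'E'
from h import *
go([678,81,110],-93)
E
```

```text
grip [677.9  77.  233.6] jaw -87.9 q6 1.53 -> shift cm [12.36 -0.34  0.23] turn 5.1 t 56.65 w 0.4 F [0.7 0.3 0.6]
```

>>> arm_command([
  [4, -0.3, 0.2, 5, 0],
  [8, -0.3, 0.2, 5, 0],
  [11.5, -0.3, 0.2, 5, 0],
  [12, -0.3, 0.2, 5, 0],
])

```text
time: 57.05
tool_pos: [673.6, 77.1, 267.9]
tcp_rot: [-2.627, 1.559, 0.461]
contact_force: [0.3, 0.1, -0.8]
grip_width: 0.4
```

```bash
python3 - <<'E'
from h import *
go([678,81,82],-93)
w=cam("wrist");cv2.imwrite("pics/w49.png",w["frame"]);t=cam("top");crop(t,190,160,330,250,5,"pics/t49.png");s=cam("scene");crop(s,330,240,470,350,5,"pics/s49.png")
E
```

```text
grip [675.2  77.9 108.7] jaw -93.1 q6 1.62 -> shift cm [ 2.67 -0.31 -0.23] turn -0.1 t 57.05 w 0.4 F [ 0.3  0.1 -0.8]
```

View pics/w49.png

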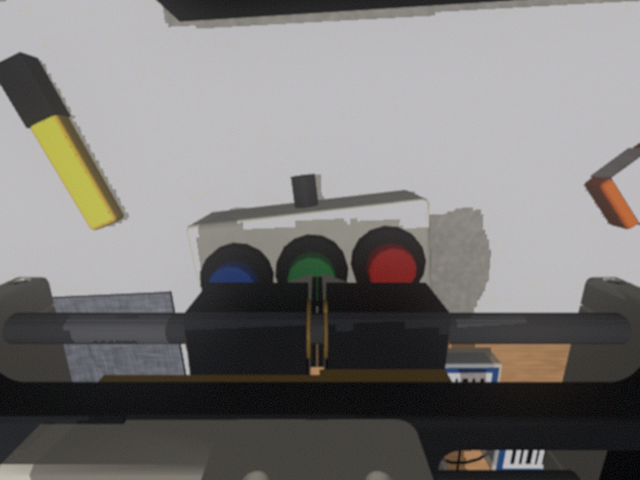

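View pics/s49.png

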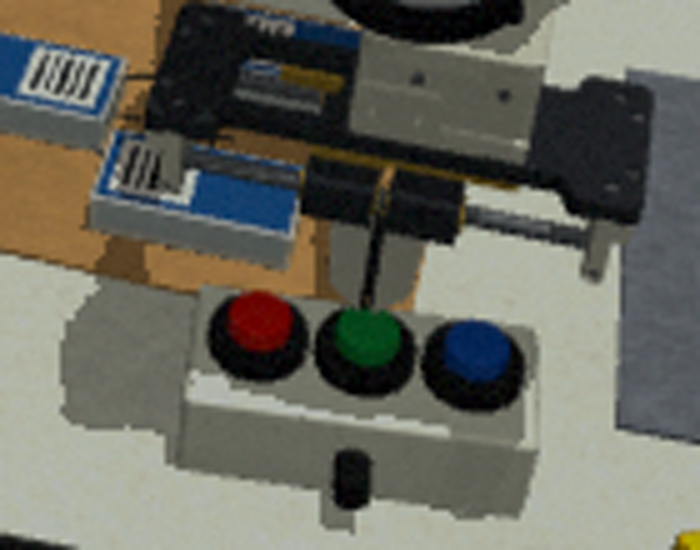

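```bash
python3 - <<'E'
from h import *
w=cam("wrist");crop(w,180,160,440,300,3,"pics/w50.png")
for n,p in dict(red=(392,266),green=(312,272),blue=(232,284)).items(): print(n,plane(w,p,62).round(1))
o,R,g,a=st(); print("tip",(g+R[:,0]*19).round(1))
E
```

```text
red [680.6  32.7  62. ]
green [679.2  81.6  62. ]
blue [673.8 131.6  62. ]
tip [680.   79.6  97.1]
```

View pics/w50.png

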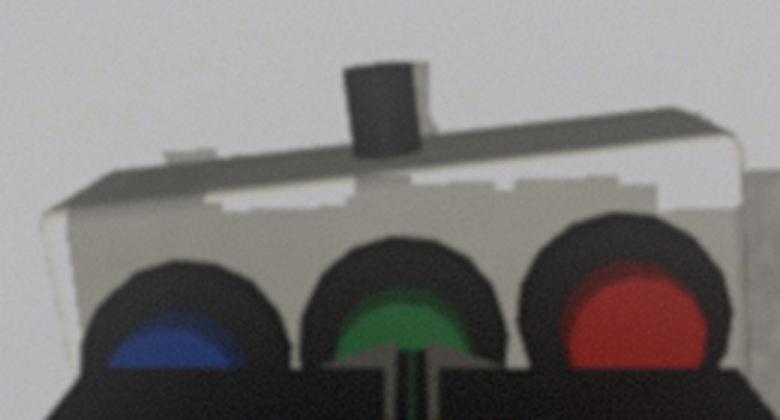

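>>> arm_command([
  [1.5, -0.1, 0, 0, 0],
  [2.5, -0.1, 0, 0, 0],
  [3.0, -0.1, 0, 0, 0],
  [3.3, -0.1, 0, 0, 0],
  [3.3, -0.1, 0, 0, 0],
])

```text
time: 57.75
tool_pos: [676.5, 79.8, 244.1]
tcp_rot: [-2.884, 1.545, 0.206]
contact_force: [-5.2, -1.7, 11.8]
grip_width: 0.2
```

```bash
python3 - <<'E'
from h import *
o,R,g,a=st(); print("tip",(g+R[:,0]*19).round(1),o["contact_force"].round(1))
E
```

```text
tip [680.9  80.8  66. ] [-5.2 -1.7 11.8]
```

```bash
python3 - <<'E'
from h import *
w=cam("wrist");crop(w,180,160,440,300,3,"pics/w51.png");s=cam("scene");crop(s,330,240,470,350,5,"pics/s51.png")
o,R,g,a=st(); print("tip",(g+R[:,0]*19).round(1),o["contact_force"].round(1),o["time"])
E
```

```text
tip [681.   80.8  66.1] [-4.3 -1.4 11.1] 57.85
```

View pics/w51.png

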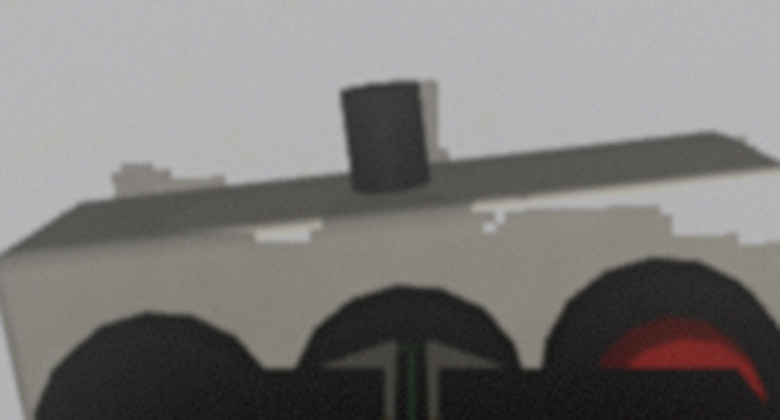

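View pics/s51.png

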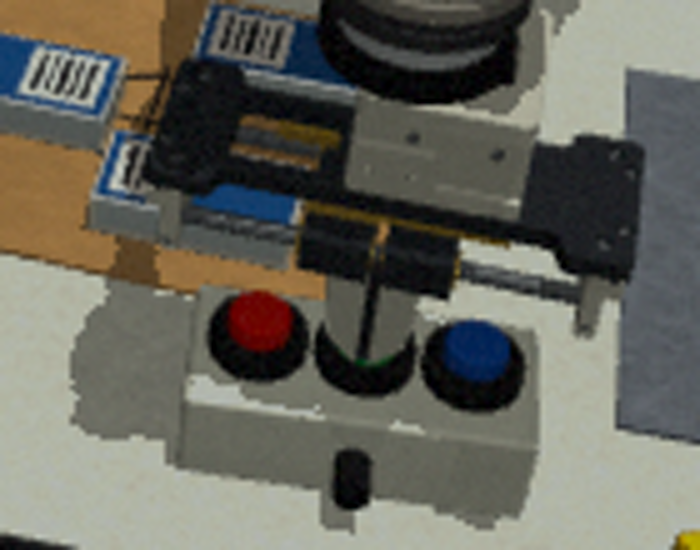

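>>> arm_command([
  [0.2, 0, 0, 0, 0],
  [0.3, 0, 0, 0, 0],
  [0.3, 0, 0, 0, 0],
])

```text
time: 58.15
tool_pos: [676.4, 79.9, 244.0]
tcp_rot: [-2.91, 1.544, 0.181]
contact_force: [-7.3, -0.1, 16.6]
grip_width: 0.5
```

```bash
python3 - <<'E'
from h import *
s=cam("scene");crop(s,380,270,430,330,12,"pics/s52.png")
o,R,g,a=st(); print("tip",(g+R[:,0]*19).round(1),o["contact_force"].round(1),o["time"])
E
```

```text
tip [681.   80.8  65.9] [-6.6 -0.9 16.4] 58.2
```

View pics/s52.png

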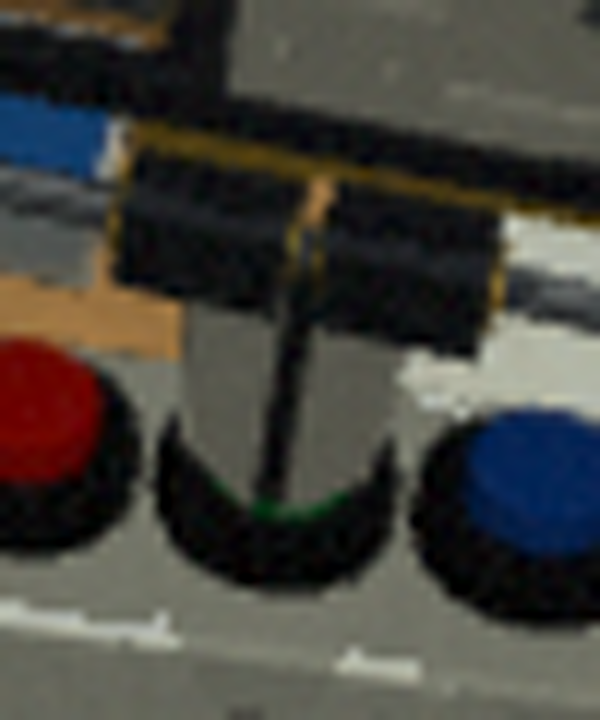

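>>> arm_command([
  [-2, 0, 0, 0, 0],
  [-7, 0, 0, 0, 0],
  [-12, 0, 0, 0, 0],
  [-17, 0, 0, 0, 0],
  [-17, -4, 0, 0, 0],
  [-17, -9, 0, 0, 0],
  [-17, -14, 0, 0, 0],
  [-17, -19, 0, 0, 0],
  [-17, -24, 0, 0, 0],
  [-17, -24, 0, 0, 0],
])

```text
time: 59.2
tool_pos: [682.6, 326.0, 413.3]
tcp_rot: [-2.819, 1.546, 0.279]
contact_force: [-0.5, -0.1, -0.7]
grip_width: 0.4
```

```bash
python3 - <<'E'
from h import *
t=cam("top");cv2.imwrite("pics/t53.png",t["frame"]);s=cam("scene");cv2.imwrite("pics/s53.png",s["frame"])
go([678,81,82])
E
```

```text
grip [687.7 321.1 254.9] jaw -92.8 q6 1.96 -> shift cm [17.17 24.12  0.23] turn 0 t 59.3 w 0.2 F [ 0.3 -0.1 -0.5]
```

View pics/t53.png

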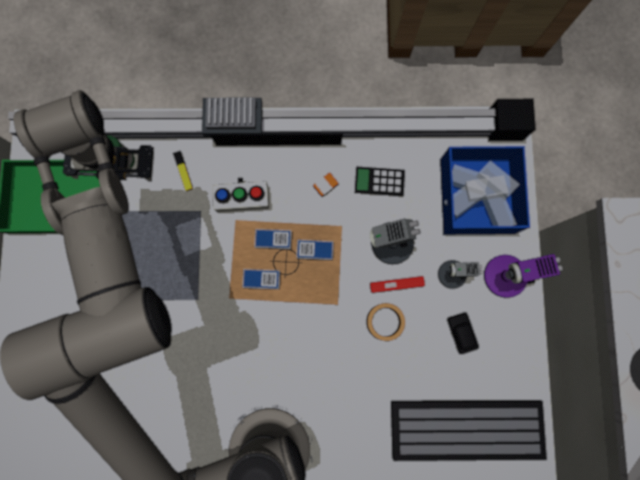

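View pics/s53.png

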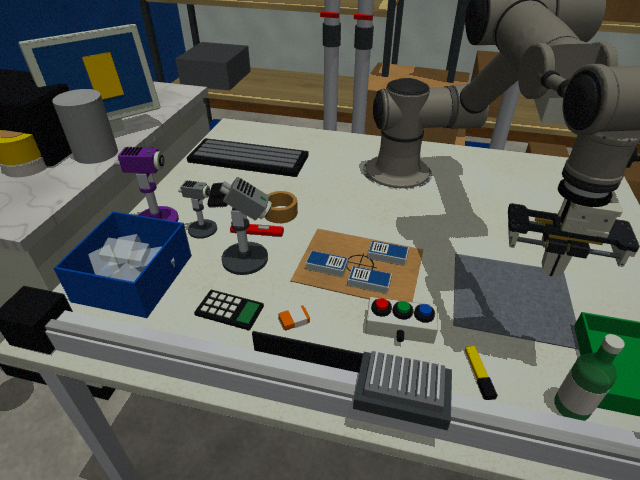

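```bash
python3 - <<'E'
from h import *
t=cam("top");crop(t,220,210,350,310,6,"pics/t54.png");print(bot.get_obs()["dq"].round(3))
E
```

```text
[-0.034 -0.019  0.01  -0.001 -0.001  0.001]
```

View pics/t54.png

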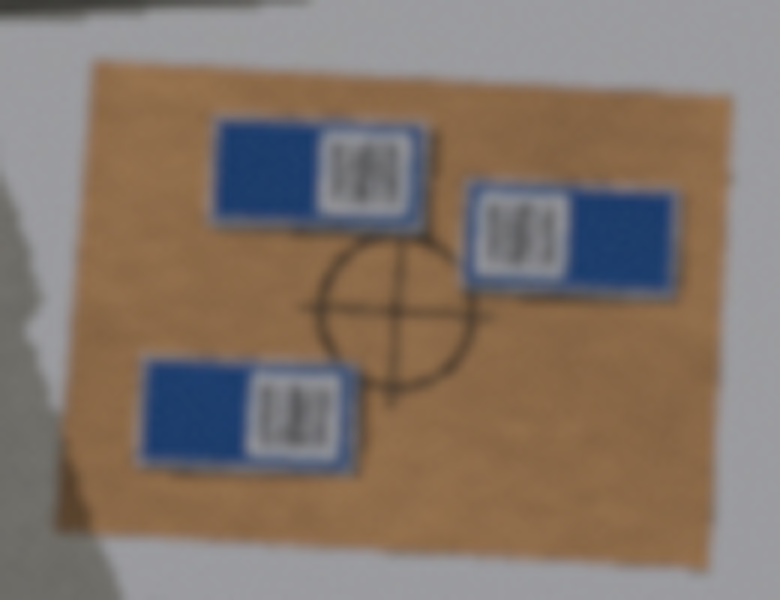

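All three cases lie label up on the pad and clear of each other, so I'm handing in.

```bash
python3 - <<'E'
from plant import bot
print(bot.close_job(), bot.get_obs()["time"])
E
```

```text
the job is handed in; nothing more can be done
the job is handed in; nothing more can be done
```

I aimed the reader at the ring, laid the three cases from the grey mat label up on the kraft pad, and pressed the green button. The job was handed in at about 59 s of the 210 s allowed.

- **Cases:** Two of the three lay label down. I turned each over by lifting one end, standing it up on the pad and laying it down the other way. The third was already label up and was simply carried over. The last top picture shows all three label up, fully on the pad, with gaps between them.
- **Knocked case:** The third case shifted about 25 mm some time between the picture taken after placing it and the one taken after the press. I do not know whether this was before or after the press. It is still flat, label up and clear of the others, so I left it.
- **Dropped case:** While I was testing how to turn it, the first case slipped from a loosened grip onto the mat from about 4 cm. I picked it up again.
- **Reader:** The camera corner measurements gave a heading of 99.2 to 99.9° against the 99.6° needed. The tilt came out at 34.5 to 35.5° against 34.3°, so the line of sight may fall up to about 13 mm short of the ring centre. The measurements disagree by about 1°. A final check of the drawn ideal pose against the pictures agreed with the aim to about 1°.
- **Green button:** It bottomed out at about 16 N against the 5 N needed. The picture shows it fully down, and the red and blue buttons were not touched.
- **Rest of the bench:** Nothing else on the bench looks moved in the last pictures, and the arm was clear of everything at hand-in.

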